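Pack up the sampling desk into a stepped stack of trays

ROBOT

A 6-joint arm with a two-finger parallel gripper is mounted at the origin on the work surface. World frame = base frame: x ahead of the robot, y to its left, z up, the work surface at z = 0. Lengths are in m, angles in rad, forces in N, time in s.
With the tool pointing down it reaches from about 0.35 to 0.975 m from the base axis. Payload 4.9 kg.
Tool frame: the origin (TCP) lies where the fingers leave the gripper's body, on its centre line; the fingertips stand 73 mm ahead of it and the grasp point (between the pads) lies 54 mm ahead of it; y points along the fingers, z is the direction in which the jaws open and shut, and the axes are right-handed (so a half turn about y gives the same grasp; the last joint's range is limited). The gripper opens to 85 mm and grips with 20 to 120 N. Pads are 22 mm wide; open, the fingers measure 114 mm over their backs; the gripper's body (76 mm by 85 mm) begins 54 mm behind the grasp point. The pads swing forward as they close: fully open they stand 13 mm farther back than shut.
Start: joints at [1.186, 0.053, 1.613, -0, 1.476, -0.119], TCP at [0.164, 0.603, 0.304] pointing down, gripper open.
Joint ranges: [-3.01, 3.01], [-1.01, 2.22], [0.06, 2.58], [-1.02, 4.17], [0.09, 2.62], [-3.14, 3.14]. Speed limits (rad/s): [2.57, 2.57, 3.14, 3.14, 3.14, 3.14].

INTERFACE

Orientations are given as [roll, pitch, yaw] about the fixed x, y, z axes, in that order (R = Rz(yaw) Ry(pitch) Rx(roll)).
In Python, from bench import manip gives the robot as it stands. The module is installed in compiled form; this text tells all that it offers.
- The arm moves only by the tool play_rows, never from a script. Its argument "plan" is a list of rows, each an object with "claw": the closure in counts, from 0 (fully open) to 255 (shut); "xyz": the shift along the tool's x, y, z in mm, a list of three; "spin": the turn about the tool's y in rad. A call has 1 to 20 rows; each row shifts and turns the pose as measured when the row begins, along the tool's axes as they then stand; what a row does not reach is not made up. A row lasts 1/8 s, in which the tool goes at most 62.5 mm and 10.7 degrees, less where a joint would pass 70% of its speed; a pose out of reach is approached as far as the arm can. A call is refused whole if a number of a shift passes 62.5 or a number of a turn 0.188, either way. A call with a gripper value outside its range is refused whole. The fingers move at their own pace and stop on an object; the grip force is fixed at half the most. Time passes only in rows, so rows that do not move let the fingers close. It gives the time, the measured TCP pose, the force and the opening at its end, in the units of the state.
- manip.get_state(): the state, without advancing time (a new reading comes with each control period).
- manip.camera(name): name is "side" or "top" or "wrist"; returns the picture (384x512x3 uint8, red, green, blue); there is no depth.
- manip.camera_info(name): a dict with "mtx" (3x3 intrinsics, pixels), "R" (3x3) and "t" (3): a world point X has camera coordinates R X + t. Camera axes: x right, y down, z forward; pixel columns grow to the right and rows downward; lengths in m; the calibration is good to about 2 mm. A picture is of the moment at which its call begins: read the wrist's pose just before it. camera_info takes no time and is no camera call; for the wrist camera it gives the pose at the moment of the call.
- manip.finish_job(): hands the job in, once; it reports no verdict.
The state is a dict: "t": time; "qpos": joint angles; "qd": joint speeds; "joint_efforts": joint torques, N m; "tool_pos": TCP position; "eef_rot": TCP orientation; "force": force on the tool from outside, world axes, zero at the start; "ft_torque": the same for the moment, N m; "width": finger opening in m.
Only numpy, scipy, OpenCV 4.12 (cv2) and the standard library are available. Lean on these libraries where they do the work, as an engineer would, in place of code of your own. Each camera call takes 0.05 s, during which the arm holds its last target. There are 200 camera calls.

TASK

Pack up the desk: lay the red-capped vials in the white tray, the marker pens in the blue tray and the small staplers in the green tray, and stack blue on white, green on blue and the red tray on top. Set each tray turned end for end to the one under it and lying level on its rim just behind that tray's raised black block, sides in line, so that the stack steps to and fro. Leave the jar and the phone where they are.

Things in the scene. Friction and masses are not known exactly. Their poses are not given: they have to be found in the camera images.
- white_tray: White open tray fixed to the desk, bottom of the stack; 132 mm long (x) by 102 wide (y), origin at the centre of its underside. Floor 4 mm thick, walls 5 mm, rim 32 mm above the underside. A black block fills its -x end (x -66 to -44 mm) and rises to 40 mm. A 12 mm thick middle rib along x at y = 0, rim high, leaves two compartments: x -44 to 61 mm, 40 mm wide, centred at y = +26 and -26.
- white_tray_block (a point): Top centre of the white tray's black block: x -55, y 0, z 40 mm in the tray's frame. A tray turned end for end on another rests on its rim and rib, underside 32 mm above the lower underside; it clears the block, and is just behind it, with its origin at x +22 to +35 mm in the lower tray's frame.
- blue_tray: Blue tray, of the same shape, size and axes as the white tray, black block at -x included; loose, about 0.25 kg. Lifted from above by its 12 mm middle rib, fingers reaching into the two compartments. Goes on the white tray.
- blue_tray_block (a point): Top centre of the blue tray's black block: x -55, y 0, z 40 mm in the tray's frame.
- green_tray: Green tray, of the same shape, size and axes as the white tray, black block at -x included; loose, about 0.25 kg. Lifted from above by its 12 mm middle rib, fingers reaching into the two compartments. Goes on the blue tray.
- green_tray_block (a point): Top centre of the green tray's black block: x -55, y 0, z 40 mm in the tray's frame.
- red_tray: Red tray, of the same shape, size and axes as the white tray, black block at -x included; loose, about 0.25 kg. Lifted from above by its 12 mm middle rib, fingers reaching into the two compartments. Goes on the green tray.
- red_tray_block (a point): Top centre of the red tray's black block: x -55, y 0, z 40 mm in the tray's frame.
- vial1: Square sample vial with label and red cap (cap at +x), 80 mm long (x) by 16 by 16 mm, 30 g, lying flat on the desk; may be absent (then None). Origin at the centre of its underside.
- vial1_mid (a point): Middle of vial1, 8 mm above its underside; frame as the body's.
- vial2: Square sample vial with label and red cap (cap at +x), 80 mm long (x) by 16 by 16 mm, 30 g, lying flat on the desk; may be absent (then None). Origin at the centre of its underside.
- vial2_mid (a point): Middle of vial2, 8 mm above its underside; frame as the body's.
- marker1: Square-barrelled marker pen, blue with a black cap (cap at +x), 84 mm long (x) by 16 by 16 mm, 30 g, lying flat on the desk; may be absent (then None). Origin at the centre of its underside.
- marker1_mid (a point): Middle of marker1, 8 mm above its underside; frame as the body's.
- marker2: Square-barrelled marker pen, blue with a black cap (cap at +x), 84 mm long (x) by 16 by 16 mm, 30 g, lying flat on the desk; may be absent (then None). Origin at the centre of its underside.
- marker2_mid (a point): Middle of marker2, 8 mm above its underside; frame as the body's.
- stapler1: Small stapler, green top on a black base, 70 mm long (x), 18 mm wide (y), 20 mm high, 60 g, lying flat on the desk; may be absent (then None). Origin at the centre of its underside.
- stapler1_mid (a point): Middle of stapler1, 10 mm above its underside; frame as the body's.
- stapler2: Small stapler, green top on a black base, 70 mm long (x), 18 mm wide (y), 20 mm high, 60 g, lying flat on the desk; may be absent (then None). Origin at the centre of its underside.
- stapler2_mid (a point): Middle of stapler2, 10 mm above its underside; frame as the body's.
- jar: White lidded jar, 80 mm across, 90 mm high, loose bystander; origin at the centre of its underside.
- phone: Black mobile phone, 110 by 48 by 16 mm, loose bystander; origin at the centre of its underside.

How it is judged:
At the end, for the whole second after the job is handed in: Vials lie in the white tray, markers in blue, staplers in green, below the rim. Blue on white, green on blue, red on green: each turned end for end (0.12 rad), level (0.06 rad), on the rim below, shifted 20 to 37 mm from the centre of the one below away from its block, sides within 10 mm (x of blue_tray in the frame of white_tray between 0.02 and 0.037 m and y of blue_tray in the frame of white_tray between -0.01 and 0.01 m and z of blue_tray in the frame of white_tray between 0.028 and 0.036 m and x of blue_tray_block in the frame of white_tray above 0.05 m and angle between the x axis of blue_tray and the x axis of white_tray, either way round below 0.12 rad and angle between each of blue_tray, green_tray, red_tray's own z axis and vertical below 0.06 rad and linear speed of each of blue_tray, green_tray, red_tray below 0.05 m/s and x of green_tray in the frame of blue_tray between 0.02 and 0.037 m and y of green_tray in the frame of blue_tray between -0.01 and 0.01 m and z of green_tray in the frame of blue_tray between 0.028 and 0.036 m and x of green_tray_block in the frame of blue_tray above 0.05 m and angle between the x axis of green_tray and the x axis of blue_tray, either way round below 0.12 rad and x of red_tray in the frame of green_tray between 0.02 and 0.037 m and y of red_tray in the frame of green_tray between -0.01 and 0.01 m and z of red_tray in the frame of green_tray between 0.028 and 0.036 m and x of red_tray_block in the frame of green_tray above 0.05 m and angle between the x axis of red_tray and the x axis of green_tray, either way round below 0.12 rad and x of vial1_mid in the frame of white_tray between -0.044 and 0.061 m and y of vial1_mid in the frame of white_tray between -0.046 and 0.046 m and z of vial1_mid in the frame of white_tray between 0.002 and 0.026 m and x of vial2_mid in the frame of white_tray between -0.044 and 0.061 m and y of vial2_mid in the frame of white_tray between -0.046 and 0.046 m and z of vial2_mid in the frame of white_tray between 0.002 and 0.026 m and x of marker1_mid in the frame of blue_tray between -0.044 and 0.061 m and y of marker1_mid in the frame of blue_tray between -0.046 and 0.046 m and z of marker1_mid in the frame of blue_tray between 0.002 and 0.026 m and x of marker2_mid in the frame of blue_tray between -0.044 and 0.061 m and y of marker2_mid in the frame of blue_tray between -0.046 and 0.046 m and z of marker2_mid in the frame of blue_tray between 0.002 and 0.026 m and x of stapler1_mid in the frame of green_tray between -0.044 and 0.061 m and y of stapler1_mid in the frame of green_tray between -0.046 and 0.046 m and z of stapler1_mid in the frame of green_tray between 0.002 and 0.026 m and x of stapler2_mid in the frame of green_tray between -0.044 and 0.061 m and y of stapler2_mid in the frame of green_tray between -0.046 and 0.046 m and z of stapler2_mid in the frame of green_tray between 0.002 and 0.026 m); the robot touches nothing.
It fails at once if the jar is shoved away or tipped (distance of jar from where it was at the start of the episode above 0.05 m or angle between jar's own z axis and vertical above 0.5 rad).
It fails at once if the phone is shoved away or tipped (distance of phone from where it was at the start of the episode above 0.05 m or angle between phone's own z axis and vertical above 0.5 rad).
Of vial1, vial2, marker1, marker2, stapler1, stapler2 only 4 to 6 are there at a start; the rules pass over those that are not, and their reading is None.
At some moment in a run one of vial1, vial2, marker1, marker2, stapler1, stapler2 may be knocked a few centimetres aside while the robot is not near it.
Once in a run the grip may slacken for a moment while it holds something.
It also fails if it takes over 210 s, if anything falls off the work surface, if the arm or the gripper's body presses on something with over 40 N, if the wrist force passes 120 N, or if a joint passes its speed limit or range.

## Working session

There is one attempt and no reset: what is moved stays moved. The work goes in short steps, Python scripts to look and compute and a tool call to move; the robot and the scene stay as the last step left them, time stands still between calls to the robot, and variables do not carry over. Pictures are saved under pics/ and viewed, about 12 in all and at most 16, crops included, and the job is handed in when it is done.

Besides the shell and the picture viewer there is one more tool, called as name(argument=value, ...), one argument or row to a line, values as JSON. play_rows: Moves the arm, as the interface text tells. Its arguments: {"type":"object","properties":{"plan":{"type":"array","items":{"type":"object","properties":{"claw":{"type":"number"},"xyz":{"type":"array","items":{"type":"number"}},"spin":{"type":"number"}}}}},"required":["plan"]}

```bash
mkdir -p pics; python3 - <<'E'
from bench import manip
import cv2,numpy as np
print(manip.get_state())
for n in ("top","side"):
    im=manip.camera(n); cv2.imwrite(f"pics/{n}0.png",im[:,:,::-1]); i=manip.camera_info(n); print(n,np.round(i["mtx"],1).tolist(),np.round(i["R"],4).tolist(),np.round(i["t"],4).tolist())
E
```

```text
{'t': 0.0, 'qpos': array([ 1.18597630e+00,  5.33353505e-02,  1.61432639e+00,  2.75482856e-05,
        1.47600965e+00, -1.18983906e-01]), 'qd': array([ 1.21851615e-03, -4.72471931e-04, -6.51700304e-05,  1.05805868e-03,
       -2.42306374e-03,  1.18369479e-03]), 'joint_efforts': array([-1.75997920e-03, -3.93678439e+01, -3.70177102e+01, -8.49719117e-05,
        7.02552090e-03, -1.70746421e-05]), 'tool_pos': array([0.16399708, 0.60259353, 0.30265686]), 'eef_rot': array([-1.57285712e+00,  2.73978690e-04, -2.65839039e-01]), 'force': array([-0.65449237, -0.41426945,  0.45123639]), 'ft_torque': array([-0.00952757, -0.03014105, -0.01736825]), 'width': 0.08523520928754635}
top [[417.9, 0.0, 249.7], [0.0, 417.9, 188.3], [0.0, 0.0, 1.0]] [[0.0118, -0.9999, -0.0019], [-0.9789, -0.0111, -0.2042], [0.2041, 0.0043, -0.9789]] [0.0075, 0.5546, 1.4345]
side [[390.7, 0.0, 262.3], [0.0, 390.7, 187.9], [0.0, 0.0, 1.0]] [[0.8848, -0.4657, 0.0192], [-0.2716, -0.5487, -0.7907], [0.3787, 0.6943, -0.612]] [-0.4906, 0.1936, 0.9838]
```

View pics/top0.png

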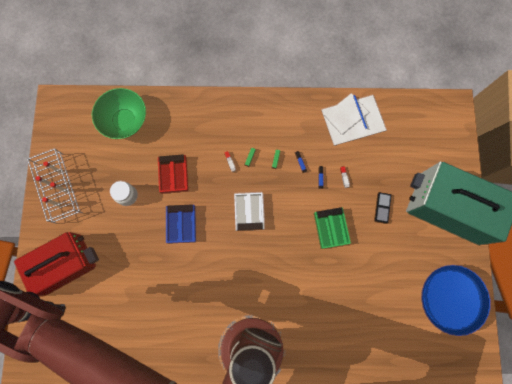

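View pics/side0.png

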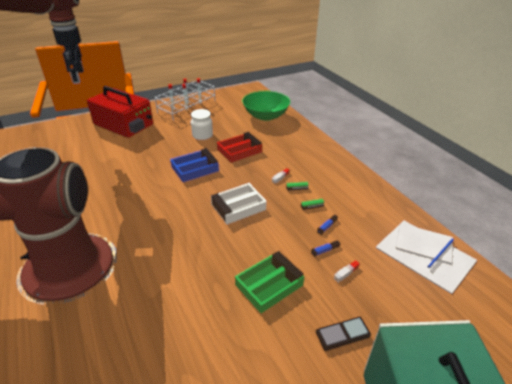

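Top view: white tray (249,211) with its block toward the robot. Blue (181,224), red (173,174) and green (333,229) have their blocks away from it. Items lie at rows 150-185: vials at cols 230 and 346, staplers at 250 and 276, markers at 301 and 321. The jar is at (122,192) and the phone at (383,208). The side view agrees.

```bash
cat > h.py <<'E'
from bench import manip
import cv2,numpy as np
def ray(i,uv,z):
    d=i["R"].T@np.linalg.inv(i["mtx"])@np.array([uv[0],uv[1],1.]); c=-i["R"].T@i["t"]
    return c+d*(z-c[2])/d[2]
def masks(im):
    h=cv2.cvtColor(im,cv2.COLOR_RGB2HSV); H,S,V=cv2.split(h)
    return dict(red=((H<6)|(H>172))&(S>150)&(V>70),blue=(H>105)&(H<135)&(S>130)&(V>50),green=(H>45)&(H<85)&(S>110)&(V>50),
      white=(S<60)&(V>140),black=(V<60)&(S<140))
def blobs(im,roi,i,z,amin=8,lens=True):
    x0,y0,x1,y1=roi
    for n,m in masks(im).items():
        k,l,st,ce=cv2.connectedComponentsWithStats(m.astype(np.uint8))
        for j in range(1,k):
            if st[j,4]<amin or not(x0<ce[j][0]<x1 and y0<ce[j][1]<y1): continue
            ys,xs=np.nonzero(l==j)
            P=np.array([ray(i,(a,b),z)[:2] for a,b in zip(xs,ys)],np.float32)
            r=cv2.minAreaRect(P*1000)
            print(n,st[j,4],np.round(ce[j],1),"mean",np.round(P.mean(0)*1000),"rect",np.round(r[0]),np.round(r[1]),round(r[2],1))
def go(x,y,z,yaw=None):
    s=manip.get_state(); p=s["tool_pos"]; r=s["eef_rot"]; w=r[2]
    d=(np.array([x,y,z])-p)*1000
    if yaw is None: yaw=w
    e=(yaw-w)
    c,sn=np.cos(yaw),np.sin(yaw)
    print("at",np.round(p,4),"rpy",np.round(r,3),"w",round(s["width"],4),"F",np.round(s["force"],1),"t",round(s["t"],2),"q",np.round(s["qpos"],2))
    print(" spin first",round(-e,3)," then tool shift x,y(down),z:",np.round([c*d[0]+sn*d[1],-d[2],-sn*d[0]+c*d[1]],1))
E
python3 - <<'E'
from h import *
im=manip.camera("top"); i=manip.camera_info("top")
print("items z=16"); blobs(im,(215,140,360,190),i,.014)
print("trays z=32"); blobs(im,(150,140,360,260),i,.032,80)
big=cv2.resize(im[140:260,150:400],None,fx=3.2,fy=3.2,interpolation=cv2.INTER_CUBIC); cv2.imwrite("pics/crop0.png",big[:,:,::-1])
E
```

```text
items z=16
red 19 [226.8 154. ] mean [694. 101.] rect [694. 101.] [16. 15.] 1.3
red 23 [342.8 169.1] mean [ 640. -330.] rect [ 641. -331.] [15. 15.] 0.6
blue 40 [301.4 163.7] mean [ 659. -177.] rect [ 660. -177.] [46. 12.] 20.5
blue 48 [320.6 179.2] mean [ 601. -247.] rect [ 602. -247.] [11. 46.] 88.7
green 80 [249.7 156.4] mean [685.  16.] rect [686.  15.] [16. 69.] 69.7
green 80 [275.7 158.4] mean [678. -81.] rect [679. -81.] [16. 69.] 77.9
white 63 [230.8 163.8] mean [656.  86.] rect [656.  85.] [54. 18.] 22.3
white 77 [345.2 179.6] mean [ 601. -338.] rect [ 601. -338.] [52. 21.] 11.9
black 12 [297.9 154.1] mean [ 696. -164.] rect [ 697. -165.] [ 7. 16.] 89.4
black 17 [320.9 169.6] mean [ 637. -249.] rect [ 638. -249.] [ 7. 19.] 88.7
trays z=32
red 841 [172.6 176.6] mean [600. 296.] rect [609. 297.] [130. 104.] 5.9
blue 731 [181.4 226.9] mean [417. 256.] rect [421. 259.] [110.  96.] 2.2
green 80 [249.7 156.4] mean [680.  15.] rect [681.  15.] [16. 68.] 69.7
green 80 [275.7 158.4] mean [673. -80.] rect [673. -80.] [16. 68.] 77.9
green 935 [332.3 230.3] mean [ 411. -281.] rect [ 420. -280.] [130. 106.] 10.1
white 874 [248.8 207.8] mean [488.  17.] rect [479.  16.] [132. 104.] 3.3
black 100 [170.8 158.7] mean [668. 307.] rect [667. 305.] [21. 81.] 5.2
black 135 [179.9 208.6] mean [482. 264.] rect [482. 264.] [21. 87.] 3.4
black 137 [329.7 212.4] mean [ 475. -274.] rect [ 475. -274.] [21. 88.] 11.0
```

View pics/crop0.png

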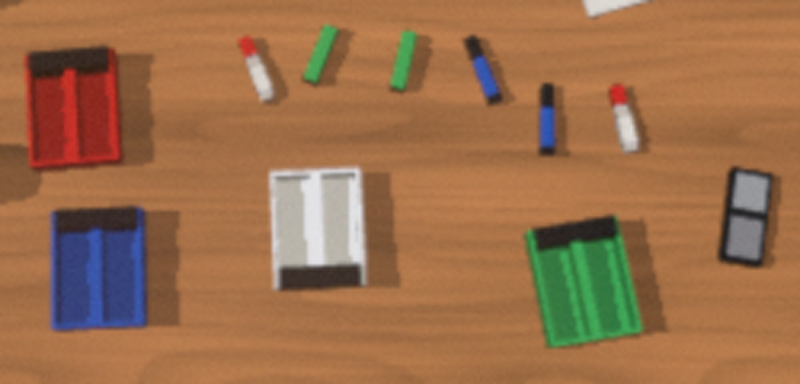

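```bash
python3 -c "
from h import *
go(.668,.090,.20,.393)"
```

```text
at [0.164  0.6027 0.303 ] rpy [-1.572  0.    -0.266] w 0.0854 F [0.3 0.6 0.1] t 0.15 q [ 1.19  0.05  1.61  0.    1.48 -0.12]
 spin first -0.659  then tool shift x,y(down),z: [ 269.2  103.  -666.6]
```

play_rows(
  plan=[
    {"claw": 90,"xyz": [0,0,0],"spin": -0.165},
    {"claw": 90,"xyz": [0,0,0],"spin": -0.165},
    {"claw": 90,"xyz": [0,0,0],"spin": -0.165},
    {"claw": 90,"xyz": [0,0,0],"spin": -0.165},
    {"claw": 90,"xyz": [22,0,-55],"spin": 0},
    {"claw": 90,"xyz": [22,0,-55],"spin": 0},
    {"claw": 90,"xyz": [22,0,-55],"spin": 0},
    {"claw": 90,"xyz": [22,0,-55],"spin": 0},
    {"claw": 90,"xyz": [22,0,-55],"spin": 0},
    {"claw": 90,"xyz": [22,0,-55],"spin": 0},
    {"claw": 90,"xyz": [22,8,-55],"spin": 0},
    {"claw": 90,"xyz": [22,8,-55],"spin": 0},
    {"claw": 90,"xyz": [22,8,-55],"spin": 0},
    {"claw": 90,"xyz": [22,8,-55],"spin": 0},
    {"claw": 90,"xyz": [22,8,-55],"spin": 0},
    {"claw": 90,"xyz": [22,8,-55],"spin": 0},
  ],
)

```text
t: 2.15
tool_pos: [0.6852, 0.0929, 0.25]
eef_rot: [-1.574, 0.004, 0.425]
force: [-0.1, 0.5, 0.9]
width: 0.0553
```

```bash
python3 - <<'E'
from h import *
go(.668,.090,.20,.393)
i=manip.camera_info("wrist"); im=manip.camera("wrist"); cv2.imwrite("pics/w1.png",im[:,:,::-1])
print(np.round(-i["R"].T@i["t"],3),np.round(i["R"],2).tolist(),i["mtx"][0,0])
blobs(im,(0,0,512,384),i,.014,200)
E
```

```text
at [0.6852 0.0929 0.25  ] rpy [-1.574  0.004  0.425] w 0.0553 F [-0.1  0.5  0.9] t 2.15 q [ 0.03  0.24  1.49 -0.    1.41 -1.97]
 spin first 0.032  then tool shift x,y(down),z: [-17.   50.    3.9]
[0.617 0.062 0.321] [[-0.41, 0.91, -0.0], [0.87, 0.4, 0.29], [0.26, 0.12, -0.96]] 342.7703165390378
red 10332 [469.9 183.4] mean [613. 278.] rect [612. 277.] [135. 110.] 23.0
red 415 [259.  183.7] mean [693. 100.] rect [693. 100.] [24. 15.] 24.2
blue 882 [496.2  17.9] mean [487. 217.] rect [487. 223.] [31. 34.] 3.6
green 1970 [71.5 82.1] mean [677. -83.] rect [679. -84.] [20. 71.] 77.8
green 1617 [175.9 136.8] mean [684.  14.] rect [685.  14.] [18. 71.] 69.4
white 1094 [260.9 139.4] mean [655.  84.] rect [656.  85.] [55. 16.] 24.2
white 271 [112.6 378.4] mean [966.  45.] rect [964.  43.] [18. 33.] 24.5
black 215 [503.3  35.6] mean [495. 230.] rect [497. 227.] [19. 19.] 36.5
black 499 [86.9 84.4] mean [674. -71.] rect [676. -71.] [18. 69.] 89.9
black 1944 [462. 251.] mean [673. 310.] rect [670. 321.] [ 31. 102.] 5.7
black 32980 [254.4 339.1] mean [853. 167.] rect [827. 156.] [173. 573.] 24.5
```

View pics/w1.png

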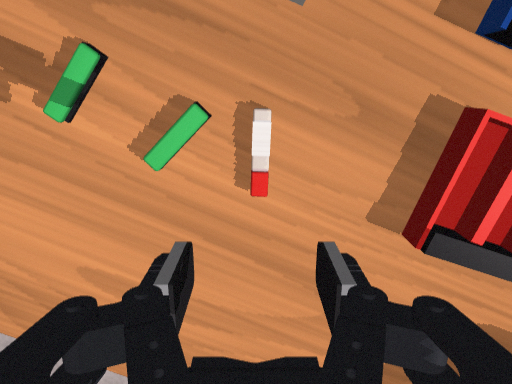

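play_rows(
  plan=[
    {"claw": 90,"xyz": [-17,40,3.4],"spin": 0},
    {"claw": 90,"xyz": [0,50,0],"spin": 0},
    {"claw": 90,"xyz": [0,45,0],"spin": 0},
    {"claw": 90,"xyz": [0,25,0],"spin": 0},
    {"claw": 90,"xyz": [0,10,0],"spin": 0},
    {"claw": 90,"xyz": [0,0,0],"spin": 0},
  ],
)

```text
t: 2.95
tool_pos: [0.6723, 0.0784, 0.0712]
eef_rot: [-1.577, 0.006, 0.415]
force: [0.1, 0.7, 1.0]
width: 0.0556
```

```bash
python3 -c "
from h import *
go(.668,.089,.076,.422)"
```

```text
at [0.6723 0.0784 0.0712] rpy [-1.577  0.006  0.415] w 0.0556 F [0.1 0.7 1. ] t 2.95 q [ 0.01  0.4   1.62 -0.01  1.12 -1.97]
 spin first -0.007  then tool shift x,y(down),z: [ 0.5 -4.8 11.4]
```

play_rows(
  plan=[
    {"claw": 90,"xyz": [0,-5,11.4],"spin": 0},
    {"claw": 90,"xyz": [0,0,0],"spin": 0},
    {"claw": 255,"xyz": [0,0,0],"spin": 0},
    {"claw": 255,"xyz": [0,0,0],"spin": 0},
    {"claw": 255,"xyz": [0,0,0],"spin": 0},
    {"claw": 255,"xyz": [0,0,0],"spin": 0},
    {"claw": 255,"xyz": [0,0,0],"spin": 0},
    {"claw": 255,"xyz": [0,-30,0],"spin": 0},
    {"claw": 255,"xyz": [0,-40,0],"spin": 0},
    {"claw": 255,"xyz": [0,-20,0],"spin": 0},
    {"claw": 255,"xyz": [0,0,0],"spin": 0},
    {"claw": 255,"xyz": [0,0,0],"spin": 0},
  ],
)

```text
t: 4.45
tool_pos: [0.668, 0.0904, 0.1702]
eef_rot: [-1.578, 0.004, 0.415]
force: [0.5, 0.3, -0.8]
width: 0.0135
```

```bash
python3 -c "
from h import *
go(.486,.0425,.150,.058)"
```

```text
at [0.668  0.0904 0.1702] rpy [-1.578  0.004  0.415] w 0.0135 F [ 0.5  0.3 -0.8] t 4.45 q [ 0.03  0.27  1.6  -0.01  1.27 -1.96]
 spin first 0.357  then tool shift x,y(down),z: [-184.5   20.2  -37.3]
```

play_rows(
  plan=[
    {"claw": 255,"xyz": [0,0,0],"spin": 0.178},
    {"claw": 255,"xyz": [0,0,0],"spin": 0.178},
    {"claw": 255,"xyz": [0,0,0],"spin": 0},
    {"claw": 255,"xyz": [-46,5,-9.3],"spin": 0},
    {"claw": 255,"xyz": [-46,5,-9.3],"spin": 0},
    {"claw": 255,"xyz": [-46,5,-9.3],"spin": 0},
    {"claw": 255,"xyz": [-46,5,-9.3],"spin": 0},
    {"claw": 255,"xyz": [0,0,0],"spin": 0},
    {"claw": 255,"xyz": [0,0,0],"spin": 0},
  ],
)

```text
t: 5.58
tool_pos: [0.4751, 0.0418, 0.138]
eef_rot: [-1.578, 0.021, 0.068]
force: [0.3, -0.1, 0.1]
width: 0.0135
```

```bash
python3 - <<'E'
from h import *
go(.486,.0425,.108,.058)
i=manip.camera_info("wrist"); im=manip.camera("wrist"); cv2.imwrite("pics/w2.png",im[:,:,::-1])
E
```

```text
at [0.4751 0.0418 0.138 ] rpy [-1.578  0.021  0.068] w 0.0135 F [ 0.3 -0.1  0.1] t 5.58 q [-0.06 -0.13  2.08 -0.01  1.21 -1.7 ]
 spin first 0.01  then tool shift x,y(down),z: [10.9 30.   0.1]
```

View pics/w2.png

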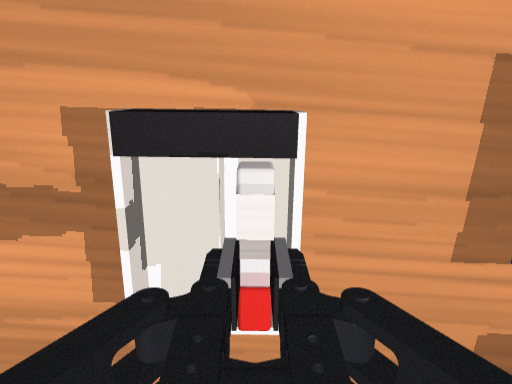

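play_rows(
  plan=[
    {"claw": 255,"xyz": [11,15,0],"spin": 0},
    {"claw": 255,"xyz": [0,13,0],"spin": 0},
    {"claw": 255,"xyz": [0,0,0],"spin": 0},
    {"claw": 255,"xyz": [0,0,0],"spin": 0},
    {"claw": 130,"xyz": [0,0,0],"spin": 0},
    {"claw": 130,"xyz": [0,0,0],"spin": 0},
    {"claw": 130,"xyz": [0,0,0],"spin": 0},
    {"claw": 130,"xyz": [0,-25,0],"spin": 0},
    {"claw": 130,"xyz": [0,-35,0],"spin": 0},
    {"claw": 130,"xyz": [0,-35,0],"spin": 0},
    {"claw": 130,"xyz": [0,0,0],"spin": 0},
    {"claw": 130,"xyz": [0,0,0],"spin": 0},
  ],
)

```text
t: 7.12
tool_pos: [0.4903, 0.0436, 0.2081]
eef_rot: [-1.578, 0.019, 0.071]
force: [-0.8, -0.7, -0.7]
width: 0.0422
```

```bash
python3 - <<'E'
from h import *
go(.614,-.336,.20,.19)
i=manip.camera_info("wrist"); im=manip.camera("wrist")
print("rim"); blobs(im,(0,0,512,300),i,.032,200)
j=manip.camera_info("top"); t=manip.camera("top")
print("top"); blobs(t,(285,140,360,190),j,.014)
cv2.imwrite("pics/m3.png",np.hstack([im,cv2.resize(t[140:260,150:400],(288,384))])[:,:,::-1])
E
```

```text
at [0.4903 0.0436 0.2081] rpy [-1.578  0.019  0.071] w 0.0422 F [-0.8 -0.7 -0.7] t 7.12 q [-0.06 -0.18  2.   -0.01  1.34 -1.7 ]
 spin first -0.119  then tool shift x,y(down),z: [  49.8    8.1 -396.2]
rim
red 512 [253.  216.9] mean [508.  42.] rect [507.  42.] [22. 14.] 3.6
blue 6715 [488.7 132.3] mean [433. 205.] rect [433. 210.] [130.  38.] 3.4
white 17274 [218.6 178.1] mean [480.  14.] rect [478.  15.] [132. 102.] 3.3
black 4357 [217.5  99.7] mean [423.  11.] rect [423.  11.] [22. 94.] 3.3
black 821 [500.5 206.5] mean [485. 228.] rect [485. 229.] [31. 21.] 4.3
top
red 23 [342.8 169.1] mean [ 640. -330.] rect [ 641. -331.] [15. 15.] 0.6
blue 40 [301.4 163.7] mean [ 659. -177.] rect [ 660. -177.] [46. 12.] 20.5
blue 48 [320.6 179.2] mean [ 601. -247.] rect [ 602. -247.] [11. 46.] 88.7
white 75 [345.2 179.5] mean [ 601. -338.] rect [ 601. -338.] [52. 21.] 11.9
black 11 [297.7 154.6] mean [ 694. -164.] rect [ 694. -164.] [17.  7.] 25.3
black 17 [320.9 169.6] mean [ 637. -249.] rect [ 638. -249.] [ 7. 19.] 88.7
```

View pics/m3.png

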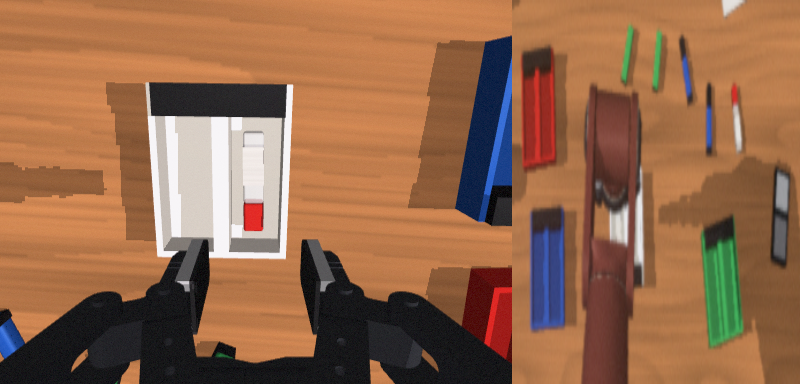

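play_rows(
  plan=[
    {"claw": 90,"xyz": [0,0,0],"spin": -0.119},
    {"claw": 90,"xyz": [0,0,0],"spin": 0},
    {"claw": 90,"xyz": [6,1,-30],"spin": 0},
    {"claw": 90,"xyz": [6,1,-50],"spin": 0},
    {"claw": 90,"xyz": [6,1,-50],"spin": 0},
    {"claw": 90,"xyz": [6,1,-50],"spin": 0},
    {"claw": 90,"xyz": [6,1,-50],"spin": 0},
    {"claw": 90,"xyz": [6,1,-50],"spin": 0},
    {"claw": 90,"xyz": [6,1,-50],"spin": 0},
    {"claw": 90,"xyz": [6,1,-45],"spin": 0},
    {"claw": 90,"xyz": [0,0,-20],"spin": 0},
    {"claw": 90,"xyz": [0,0,0],"spin": 0},
    {"claw": 90,"xyz": [0,0,0],"spin": 0},
  ],
)

```text
t: 8.85
tool_pos: [0.6086, -0.3441, 0.184]
eef_rot: [-1.563, 0.037, 0.176]
force: [0.3, 0.9, 0.8]
width: 0.0556
```

```bash
python3 - <<'E'
from h import *
go(.614,-.336,.076,.19)
i=manip.camera_info("wrist"); im=manip.camera("wrist")
blobs(im,(100,0,420,300),i,.014,200)
E
```

```text
at [ 0.6086 -0.3441  0.184 ] rpy [-1.563  0.037  0.176] w 0.0556 F [0.3 0.9 0.8] t 8.85 q [-0.61  0.33  1.5  -0.02  1.34 -2.36]
 spin first -0.014  then tool shift x,y(down),z: [  6.8 108.    6.9]
red 591 [262.  243.2] mean [ 640. -332.] rect [ 640. -332.] [23. 15.] 10.0
blue 1500 [378.1 211.6] mean [ 600. -251.] rect [ 601. -251.] [19. 49.] 88.9
green 830 [323.7  23. ] mean [ 481. -320.] rect [ 482. -320.] [29. 12.] 10.2
white 1581 [261.4 191.2] mean [ 600. -340.] rect [ 601. -340.] [56. 16.] 10.8
black 7303 [411.4  22.4] mean [ 471. -264.] rect [ 472. -265.] [ 29. 109.] 10.2
black 321 [389.  176.9] mean [ 573. -250.] rect [ 573. -251.] [23.  9.] 88.6
```

```bash
cat >> h.py <<'E'
from scipy.spatial.transform import Rotation as Ro
def tip(x,y,z,yaw=None,ln=.073):
    "tip (closed) to x,y,z"
    s=manip.get_state(); p=s["tool_pos"]; R=Ro.from_euler("xyz",s["eef_rot"]); w=s["eef_rot"][2]
    e=0 if yaw is None else yaw-w
    R2=R*Ro.from_euler("y",-e); t=p+R2.apply([0,ln,0])
    print("tip",np.round(t,4),"rpy",np.round(s["eef_rot"],3),"w",round(s["width"],4),"F",np.round(s["force"],1),"t",round(s["t"],2),"q6",round(s["qpos"][5],2),
     "\n spin",round(-e,3)," then",np.round(1000*R2.inv().apply(np.array([x,y,z])-t),1))
E
python3 -c "
from h import *
tip(.613,-.337,.003,.182)"
```

```text
tip [ 0.6059 -0.3438  0.1111] rpy [-1.563  0.037  0.176] w 0.0552 F [ 0.3 -0.6  0.2] t 8.9 q6 -2.36 
 spin -0.006  then [ 12.2 107.8   4.6]
```

play_rows(
  plan=[
    {"claw": 90,"xyz": [12,0,4.6],"spin": 0},
    {"claw": 90,"xyz": [0,30,0],"spin": 0},
    {"claw": 90,"xyz": [0,35,0],"spin": 0},
    {"claw": 90,"xyz": [0,28,0],"spin": 0},
    {"claw": 90,"xyz": [0,12,0],"spin": 0},
    {"claw": 90,"xyz": [0,0,0],"spin": 0},
    {"claw": 255,"xyz": [0,0,0],"spin": 0},
    {"claw": 255,"xyz": [0,0,0],"spin": 0},
    {"claw": 255,"xyz": [0,0,0],"spin": 0},
    {"claw": 255,"xyz": [0,0,0],"spin": 0},
    {"claw": 255,"xyz": [0,0,0],"spin": 0},
    {"claw": 255,"xyz": [0,-30,0],"spin": 0},
    {"claw": 255,"xyz": [0,-40,0],"spin": 0},
    {"claw": 255,"xyz": [0,-20,0],"spin": 0},
    {"claw": 255,"xyz": [0,0,0],"spin": 0},
    {"claw": 255,"xyz": [0,0,0],"spin": 0},
  ],
)

```text
t: 10.9
tool_pos: [0.6242, -0.3294, 0.1737]
eef_rot: [-1.567, 0.03, 0.183]
force: [0.4, 0.2, -0.6]
width: 0.0136
```

```bash
python3 -c "
from h import *
tip(.488,-.0105,.075,.058)"
```

```text
tip [ 0.622  -0.3295  0.1007] rpy [-1.567  0.03   0.183] w 0.0136 F [ 0.4  0.2 -0.6] t 10.9 q6 -2.33 
 spin 0.125  then [-114.4   29.3  326.2]
```

play_rows(
  plan=[
    {"claw": 255,"xyz": [0,0,0],"spin": 0.125},
    {"claw": 255,"xyz": [0,0,0],"spin": 0},
    {"claw": 255,"xyz": [-13,2,30],"spin": 0},
    {"claw": 255,"xyz": [-13,2,45],"spin": 0},
    {"claw": 255,"xyz": [-13,2,45],"spin": 0},
    {"claw": 255,"xyz": [-13,2,45],"spin": 0},
    {"claw": 255,"xyz": [-13,2,45],"spin": 0},
    {"claw": 255,"xyz": [-13,2,45],"spin": 0},
    {"claw": 255,"xyz": [-13,2,40],"spin": 0},
    {"claw": 255,"xyz": [-13,2,20],"spin": 0},
    {"claw": 255,"xyz": [0,0,10],"spin": 0},
    {"claw": 255,"xyz": [0,0,0],"spin": 0},
    {"claw": 255,"xyz": [0,0,0],"spin": 0},
  ],
)

```text
t: 12.52
tool_pos: [0.49, -0.0011, 0.1482]
eef_rot: [-1.561, 0.048, 0.074]
force: [0.5, 0.1, 0.9]
width: 0.0136
```

```bash
python3 - <<'E'
from h import *
tip(.497,-.0105,.036,.058)
i=manip.camera_info("wrist"); im=manip.camera("wrist")
blobs(im,(100,0,420,380),i,.060,100)
cv2.imwrite("pics/w4.png",im[:,:,::-1])
E
```

```text
tip [ 0.4864 -0.0006  0.0753] rpy [-1.561  0.048  0.074] w 0.0136 F [0.5 0.1 0.9] t 12.53 q6 -1.8 
 spin 0.016  then [ 11.9  38.6 -10.8]
red 818 [316.7 258.6] mean [493.  31.] rect [492.  31.] [21. 14.] 4.0
red 1439 [254.8 298.3] mean [518.   1.] rect [518.   1.] [27. 18.] 4.9
white 18380 [270.3 195.3] mean [462.   5.] rect [461.   6.] [95. 76.] 3.2
white 1524 [367.7 200.6] mean [461.  53.] rect [459.  53.] [97.  5.] 3.3
black 7390 [287.8 115. ] mean [422.  10.] rect [422.  10.] [19. 82.] 3.3
black 34370 [254.4 339.5] mean [543.   3.] rect [528.   4.] [ 87. 290.] 3.7
```

play_rows(
  plan=[
    {"claw": 255,"xyz": [7,0,-10.8],"spin": 0.016},
    {"claw": 255,"xyz": [0,0,0],"spin": 0},
    {"claw": 255,"xyz": [0,20,0],"spin": 0},
    {"claw": 255,"xyz": [0,16,0],"spin": 0},
    {"claw": 255,"xyz": [0,0,0],"spin": 0},
    {"claw": 255,"xyz": [0,0,0],"spin": 0},
  ],
)

```text
t: 13.32
tool_pos: [0.4986, -0.0146, 0.1117]
eef_rot: [-1.562, 0.046, 0.053]
force: [0.6, 0.5, 0.1]
width: 0.0136
```

```bash
python3 - <<'E'
from h import *
tip(.492,-.0105,.036,.058)
E
```

```text
tip [ 0.4952 -0.0141  0.0388] rpy [-1.562  0.046  0.053] w 0.0136 F [0.6 0.5 0.1] t 13.32 q6 -1.8 
 spin -0.005  then [-2.9  3.   3.8]
```

play_rows(
  plan=[
    {"claw": 255,"xyz": [-2,0,3],"spin": 0},
    {"claw": 130,"xyz": [0,0,0],"spin": 0},
    {"claw": 130,"xyz": [0,0,0],"spin": 0},
    {"claw": 130,"xyz": [0,0,0],"spin": 0},
    {"claw": 130,"xyz": [0,-25,0],"spin": 0},
    {"claw": 150,"xyz": [0,-40,0],"spin": 0},
    {"claw": 150,"xyz": [0,-40,0],"spin": 0},
    {"claw": 150,"xyz": [0,-20,0],"spin": 0},
    {"claw": 150,"xyz": [0,0,0],"spin": 0},
    {"claw": 150,"xyz": [0,0,0],"spin": 0},
  ],
)

```text
t: 14.58
tool_pos: [0.5022, -0.0121, 0.241]
eef_rot: [-1.562, 0.045, 0.054]
force: [-0.2, 0.1, 0.4]
width: 0.0349
```

```bash
python3 - <<'E'
from h import *
tip(.428,.261,.12,.06)
i=manip.camera_info("wrist"); im=manip.camera("wrist")
print("rim"); blobs(im,(0,0,512,384),i,.032,200)
print("in tray"); blobs(im,(150,100,350,384),i,.018,200)
cv2.imwrite("pics/w5.png",im[:,:,::-1])
E
```

```text
tip [ 0.4989 -0.0117  0.1681] rpy [-1.562  0.045  0.054] w 0.0349 F [-0.2  0.1  0.4] t 14.57 q6 -1.8 
 spin -0.006  then [-52.1  52.9 276. ]
rim
red 435 [254.7 197.3] mean [508. -10.] rect [508. -11.] [22. 15.] 3.4
red 466 [311.6 200.7] mean [508.  38.] rect [508.  38.] [23. 16.] 1.6
red 1673 [503.7 312.6] mean [609. 230.] rect [606. 226.] [130.  20.] 13.6
blue 1361 [504.5 151.9] mean [459. 195.] rect [447. 189.] [104.  17.] 13.6
blue 757 [  7.9 273.6] mean [ 590. -228.] rect [ 590. -227.] [16. 50.] 82.7
green 1157 [  8.  116.5] mean [ 451. -211.] rect [ 444. -207.] [19. 69.] 82.7
green 567 [275.8 346.3] mean [655.  18.] rect [657.  18.] [18. 39.] 70.2
white 12847 [283.6 166.6] mean [481.  12.] rect [478.  15.] [132. 102.] 3.3
black 3341 [289.9  95.2] mean [422.  13.] rect [422.  13.] [21. 94.] 3.1
black 34213 [254.  338.8] mean [649.  -3.] rect [622.  -1.] [153. 507.] 2.6
black 490 [  9.7 307.5] mean [ 625. -231.] rect [ 624. -231.] [18. 32.] 82.7
black 251 [ 70.3 304.5] mean [ 619. -175.] rect [ 619. -175.] [13. 25.] 20.7
in tray
red 435 [254.7 197.3] mean [512. -10.] rect [512. -10.] [23. 15.] 3.4
red 466 [311.6 200.7] mean [512.  41.] rect [512.  41.] [24. 17.] 1.6
green 567 [275.8 346.3] mean [666.  20.] rect [668.  19.] [19. 41.] 70.2
white 12847 [283.6 166.6] mean [483.  14.] rect [480.  17.] [139. 107.] 3.3
black 34213 [254.  338.8] mean [659.  -2.] rect [632.  -0.] [160. 532.] 2.6
```

View pics/w5.png

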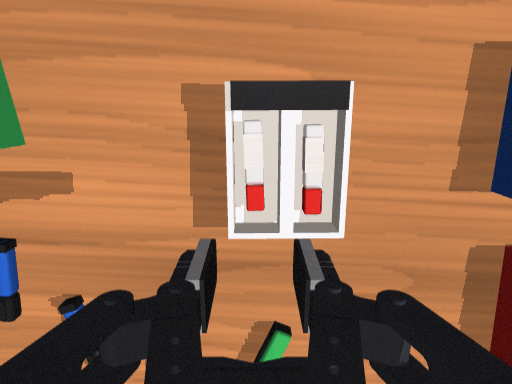

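play_rows(
  plan=[
    {"claw": 150,"xyz": [-5,0,25],"spin": 0},
    {"claw": 150,"xyz": [-8,4,40],"spin": 0},
    {"claw": 150,"xyz": [-8,4,40],"spin": 0},
    {"claw": 150,"xyz": [-8,4,40],"spin": 0},
    {"claw": 150,"xyz": [-8,4,40],"spin": 0},
    {"claw": 150,"xyz": [-8,4,40],"spin": 0},
    {"claw": 150,"xyz": [-7,0,30],"spin": 0},
    {"claw": 150,"xyz": [0,0,15],"spin": 0},
    {"claw": 150,"xyz": [0,0,0],"spin": 0},
    {"claw": 150,"xyz": [0,0,0],"spin": 0},
  ],
)

```text
t: 15.88
tool_pos: [0.4281, 0.2602, 0.2112]
eef_rot: [-1.567, 0.067, 0.05]
force: [1.0, -0.4, 0.5]
width: 0.0353
```

```bash
python3 - <<'E'
from h import *
i=manip.camera_info("wrist"); im=manip.camera("wrist")
print("rim"); blobs(im,(100,0,420,300),i,.032,200)
print("blk"); blobs(im,(100,0,420,300),i,.040,200)
tip(.428,.261,.12,.06)
cv2.imwrite("pics/w6.png",im[:,:,::-1])
E
```

```text
rim
blue 17155 [254.8 182.4] mean [411. 260.] rect [419. 260.] [111. 102.] 3.4
blk
blue 17155 [254.8 182.4] mean [409. 260.] rect [417. 260.] [107.  99.] 3.4
tip [0.4233 0.2602 0.1384] rpy [-1.566  0.067  0.05 ] w 0.0353 F [ 0.7 -0.9  0.4] t 15.93 q6 -1.24 
 spin -0.01  then [ 6.  18.1  0.5]
```

View pics/w6.png

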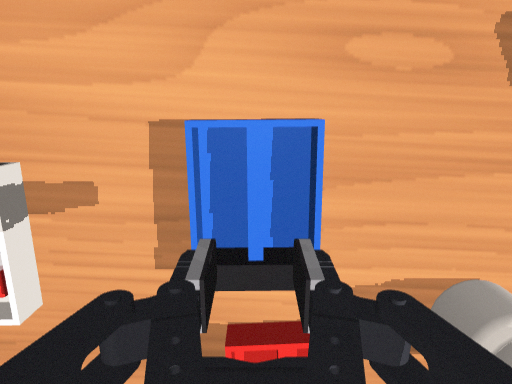

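play_rows(
  plan=[
    {"claw": 150,"xyz": [7,0,0.5],"spin": -0.01},
    {"claw": 150,"xyz": [0,0,0],"spin": 0},
    {"claw": 150,"xyz": [0,30,0],"spin": 0},
    {"claw": 150,"xyz": [0,30,0],"spin": 0},
    {"claw": 150,"xyz": [0,10,0],"spin": 0},
    {"claw": 150,"xyz": [0,0,0],"spin": 0},
    {"claw": 150,"xyz": [0,0,0],"spin": 0},
  ],
)

```text
t: 16.8
tool_pos: [0.4345, 0.2592, 0.1425]
eef_rot: [-1.564, 0.061, 0.056]
force: [0.6, -0.6, 0.8]
width: 0.0352
```

```bash
python3 - <<'E'
from h import *
tip(.4295,.2605,.011,.059)
E
```

```text
tip [0.43   0.2594 0.0696] rpy [-1.564  0.061  0.056] w 0.0352 F [ 0.6 -0.6  0.8] t 16.8 q6 -1.26 
 spin -0.003  then [ 3.1 58.6  0.7]
```

play_rows(
  plan=[
    {"claw": 150,"xyz": [1,20,0],"spin": 0},
    {"claw": 150,"xyz": [1,25,0],"spin": 0},
    {"claw": 150,"xyz": [1,12,0],"spin": 0},
    {"claw": 150,"xyz": [0,0,0],"spin": 0},
    {"claw": 255,"xyz": [0,0,0],"spin": 0},
    {"claw": 255,"xyz": [0,0,0],"spin": 0},
    {"claw": 255,"xyz": [0,0,0],"spin": 0},
    {"claw": 255,"xyz": [0,0,0],"spin": 0},
    {"claw": 255,"xyz": [0,-15,0],"spin": 0},
    {"claw": 255,"xyz": [0,-25,0],"spin": 0},
    {"claw": 255,"xyz": [0,-25,0],"spin": 0},
    {"claw": 255,"xyz": [0,-15,0],"spin": 0},
    {"claw": 255,"xyz": [0,0,0],"spin": 0},
    {"claw": 255,"xyz": [0,0,0],"spin": 0},
  ],
)

```text
t: 18.55
tool_pos: [0.4429, 0.2608, 0.1765]
eef_rot: [-1.56, 0.047, 0.056]
force: [0.1, -0.4, -2.1]
width: 0.0104
```

```bash
python3 - <<'E'
from h import *
tip(.5065,.0167,.075,.059)
im=manip.camera("side"); cv2.imwrite("pics/s7.png",cv2.resize(im[100:300,150:400],(750,600))[:,:,::-1])
E
```

```text
tip [0.4394 0.2614 0.1036] rpy [-1.56   0.047  0.056] w 0.0104 F [ 0.1 -0.4 -2.1] t 18.55 q6 -1.26 
 spin -0.003  then [  53.8   23.3 -248.5]
```

View pics/s7.png

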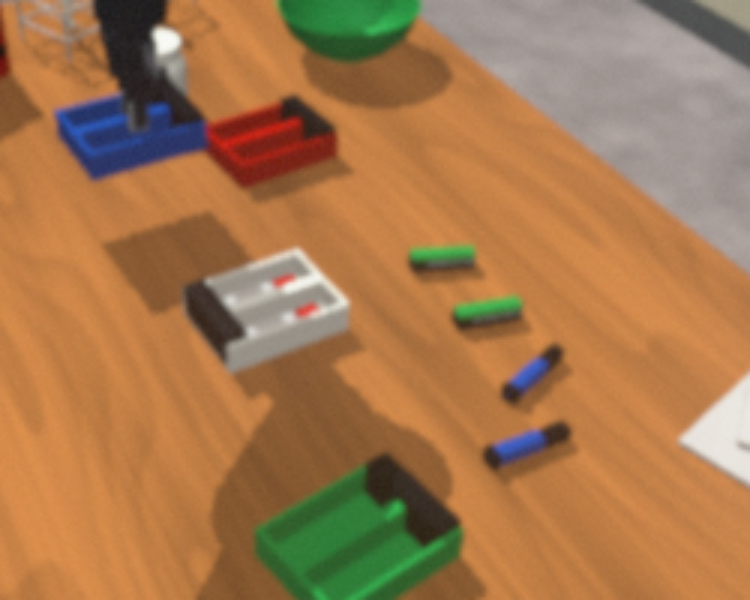

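play_rows(
  plan=[
    {"claw": 255,"xyz": [4,0,-20],"spin": 0},
    {"claw": 255,"xyz": [7,0,-35],"spin": 0},
    {"claw": 255,"xyz": [7,0,-35],"spin": 0},
    {"claw": 255,"xyz": [7,0,-35],"spin": 0},
    {"claw": 255,"xyz": [7,0,-35],"spin": 0},
    {"claw": 255,"xyz": [7,0,-35],"spin": 0},
    {"claw": 255,"xyz": [7,0,-30],"spin": 0},
    {"claw": 255,"xyz": [4,0,-15],"spin": 0},
    {"claw": 255,"xyz": [0,0,-5],"spin": 0},
    {"claw": 255,"xyz": [0,0,0],"spin": 0},
    {"claw": 255,"xyz": [0,0,0],"spin": 0},
  ],
)

```text
t: 19.98
tool_pos: [0.5026, 0.0136, 0.1602]
eef_rot: [-1.558, 0.066, 0.06]
force: [-0.1, -0.9, -1.4]
width: 0.0104
```

```bash
python3 - <<'E'
from h import *
tip(.5065,.0167,.045,.059)
s=manip.get_state()
i=manip.camera_info("wrist"); im=manip.camera("wrist")
zr=s["tool_pos"][2]-.073-.011+.032
print("rim",zr); blobs(im,(100,0,420,300),i,zr,200)
cv2.imwrite("pics/w8.png",im[:,:,::-1])
E
```

```text
tip [0.4977 0.0142 0.0874] rpy [-1.558  0.066  0.06 ] w 0.0104 F [-0.1 -0.9 -1.4] t 19.98 q6 -1.75 
 spin 0.001  then [11.7 41.7  1.4]
rim 0.10821387284761486
blue 48289 [254.  188.8] mean [462.  11.] rect [479.  12.] [104.  97.] 3.4
white 407 [230.6 261.7] mean [492.   3.] rect [492.   3.] [ 6. 21.] 88.8
white 396 [277.8 258.2] mean [489.  22.] rect [491.  23.] [21.  5.] 7.9
black 252 [240.  275.6] mean [498.   7.] rect [499.   7.] [31.  2.] 2.9
black 257 [269. 276.] mean [497.  19.] rect [499.  20.] [32.  2.] 3.9
```

View pics/w8.png

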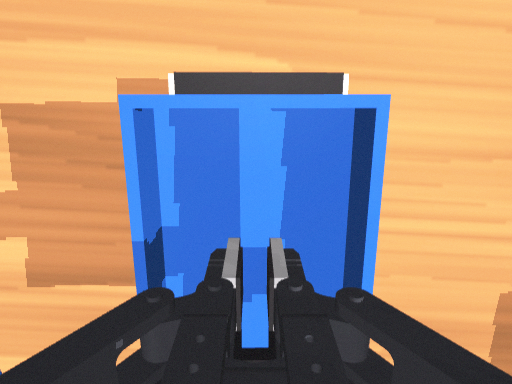

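play_rows(
  plan=[
    {"claw": 255,"xyz": [8,0,2],"spin": 0},
    {"claw": 255,"xyz": [7,0,2],"spin": 0},
    {"claw": 255,"xyz": [0,0,0],"spin": 0},
    {"claw": 255,"xyz": [0,14,0],"spin": 0},
    {"claw": 255,"xyz": [0,8,0],"spin": 0},
    {"claw": 255,"xyz": [0,0,0],"spin": 0},
    {"claw": 255,"xyz": [0,0,0],"spin": 0},
  ],
)

```text
t: 20.9
tool_pos: [0.5162, 0.0204, 0.135]
eef_rot: [-1.557, 0.067, 0.062]
force: [0.2, -0.2, -1.2]
width: 0.0102
```

```bash
python3 - <<'E'
from h import *
tip(.5112,.019,.045,.059)
i=manip.camera_info("wrist"); im=manip.camera("wrist")
m=masks(im)["blue"].astype(np.uint8)
k,l,st,ce=cv2.connectedComponentsWithStats(m); j=1+np.argmax(st[1:,4]); mm=l==j
# near rim edge corners: top rows
rows=np.nonzero(mm.sum(1)>100)[0][:1]; r=rows[0]+3; xs=np.nonzero(mm[r])[0]; a,b=xs.min(),xs.max()
cols=[np.nonzero(mm[:,c])[0].min() for c in (a+15,b-15)]
for z in (.07,.08,.09,.10):
    A,B=ray(i,(a,r),z),ray(i,(b,r),z); print(z,"width",np.round(1000*np.linalg.norm(A-B),1))
    A,B=ray(i,(a+15,cols[0]),z),ray(i,(b-15,cols[1]),z); print(np.round(1000*(A+B)/2,1),np.arctan2(A[0]-B[0],B[1]-A[1]))
print(a,b,r,cols)
blobs(im,(50,0,420,100),i,.040,200)
E
```

```text
tip [0.5112 0.021  0.0622] rpy [-1.557  0.067  0.062] w 0.0102 F [ 0.2 -0.2 -1.2] t 20.9 q6 -1.74 
 spin 0.003  then [ 1.  17.1 -2.3]
0.07 width 107.0
[440.   15.7  70. ] 0.06197247291452211
0.08 width 99.4
[440.5  15.6  80. ] 0.06197247291452204
0.09 width 91.8
[441.   15.5  90. ] 0.061972472914521966
0.1 width 84.1
[441.5  15.5 100. ] 0.061972472914522625
118 389 98 [np.int64(95), np.int64(95)]
white 2023 [247.1  81.8] mean [433.  12.] rect [426.  12.] [25. 98.] 3.4
black 742 [249.1  85.6] mean [434.  13.] rect [435.  13.] [ 2. 90.] 3.2
```

play_rows(
  plan=[
    {"claw": 255,"xyz": [1,0,-3],"spin": 0},
    {"claw": 255,"xyz": [0,6,0],"spin": 0},
    {"claw": 255,"xyz": [0,4,0],"spin": 0},
    {"claw": 255,"xyz": [0,2,0],"spin": 0},
    {"claw": 255,"xyz": [0,1,0],"spin": 0},
    {"claw": 255,"xyz": [0,0,0],"spin": 0},
  ],
)

```text
t: 21.7
tool_pos: [0.5175, 0.0172, 0.124]
eef_rot: [-1.558, 0.066, 0.062]
force: [-0.0, 1.2, -2.5]
width: 0.0103
```

```bash
python3 - <<'E'
from h import *
tip(.5112,.019,.0496,.059)
E
```

```text
tip [0.5126 0.0178 0.0512] rpy [-1.558  0.066  0.062] w 0.0103 F [-0.   1.2 -2.5] t 21.7 q6 -1.74 
 spin 0.003  then [-1.2  1.7  1.2]
```

play_rows(
  plan=[
    {"claw": 255,"xyz": [0,1.5,0],"spin": 0},
    {"claw": 255,"xyz": [0,0,0],"spin": 0},
    {"claw": 170,"xyz": [0,0,0],"spin": 0},
    {"claw": 170,"xyz": [0,0,0],"spin": 0},
    {"claw": 170,"xyz": [0,0,0],"spin": 0},
    {"claw": 170,"xyz": [0,-20,0],"spin": 0},
    {"claw": 170,"xyz": [0,-35,0],"spin": 0},
    {"claw": 170,"xyz": [0,-40,0],"spin": 0},
    {"claw": 130,"xyz": [0,-40,0],"spin": 0},
    {"claw": 130,"xyz": [0,-10,0],"spin": 0},
    {"claw": 130,"xyz": [0,0,0],"spin": 0},
    {"claw": 130,"xyz": [0,0,0],"spin": 0},
  ],
)

```text
t: 23.2
tool_pos: [0.526, 0.016, 0.2677]
eef_rot: [-1.557, 0.072, 0.062]
force: [-0.2, -0.3, -0.7]
width: 0.0421
```

```bash
python3 - <<'E'
from h import *
i=manip.camera_info("wrist"); im=manip.camera("wrist")
print("rim64"); blobs(im,(50,0,450,350),i,.064,200)
print("rim40"); blobs(im,(50,0,450,350),i,.040,200)
j=manip.camera_info("top"); t=manip.camera("top")
print("top"); blobs(t,(285,140,360,190),j,.014)
tip(.662,-.176,.12,.40)
cv2.imwrite("pics/w9.png",im[:,:,::-1])
E
```

```text
rim64
blue 15870 [254.  157.2] mean [492.  16.] rect [502.  16.] [121. 102.] 3.6
blue 710 [ 60.7 295.4] mean [ 624. -148.] rect [ 625. -148.] [38. 19.] 19.8
green 1031 [241.2 330. ] mean [651.  14.] rect [652.  13.] [16. 63.] 69.4
white 666 [236.3  87.4] mean [437.  -1.] rect [429.   8.] [24. 83.] 3.6
black 296 [251.4  86.7] mean [436.  10.] rect [434.  12.] [ 5. 81.] 3.6
black 37558 [259.6 329.7] mean [651.  31.] rect [624.  29.] [165. 489.] 2.8
black 220 [ 51.2 275.3] mean [ 605. -155.] rect [ 605. -155.] [ 9. 22.] 22.4
black 220 [242.2 312.8] mean [633.  14.] rect [644.  14.] [16. 58.] 69.3
rim40
blue 15870 [254.  157.2] mean [495.  16.] rect [505.  17.] [131. 110.] 3.6
blue 710 [ 60.7 295.4] mean [ 639. -162.] rect [ 639. -161.] [41. 20.] 19.8
green 1031 [241.2 330. ] mean [667.  14.] rect [668.  13.] [17. 68.] 69.4
white 666 [236.3  87.4] mean [436.  -2.] rect [426.   8.] [26. 91.] 3.6
black 296 [251.4  86.7] mean [434.  10.] rect [432.  13.] [ 6. 88.] 3.6
black 37558 [259.6 329.7] mean [667.  33.] rect [639.  31.] [179. 531.] 2.8
black 220 [ 51.2 275.3] mean [ 618. -170.] rect [ 618. -170.] [10. 24.] 22.4
black 220 [242.2 312.8] mean [648.  14.] rect [660.  14.] [18. 64.] 69.3
top
blue 39 [301.4 163.6] mean [ 660. -177.] rect [ 660. -177.] [46. 12.] 20.5
blue 48 [320.6 179.2] mean [ 601. -247.] rect [ 602. -247.] [11. 46.] 88.7
black 10 [297.8 154.3] mean [ 695. -164.] rect [ 697. -165.] [ 7. 15.] 89.4
black 17 [320.9 169.6] mean [ 637. -249.] rect [ 638. -249.] [ 7. 19.] 88.7
tip [0.5205 0.0167 0.1946] rpy [-1.556  0.073  0.062] w 0.0418 F [-0.8 -0.5  0.3] t 23.3 q6 -1.74 
 spin -0.338  then [  59.8   62.1 -235.2]
```

View pics/w9.png

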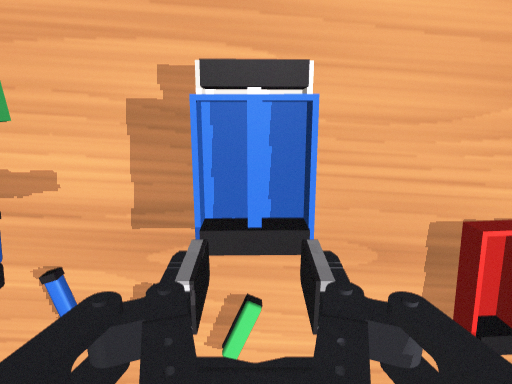

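play_rows(
  plan=[
    {"claw": 100,"xyz": [0,0,0],"spin": -0.155},
    {"claw": 100,"xyz": [0,0,0],"spin": -0.155},
    {"claw": 100,"xyz": [0,0,0],"spin": 0},
    {"claw": 100,"xyz": [6,3,-20],"spin": 0},
    {"claw": 100,"xyz": [10,8,-35],"spin": 0},
    {"claw": 100,"xyz": [10,8,-35],"spin": 0},
    {"claw": 100,"xyz": [10,8,-35],"spin": 0},
    {"claw": 100,"xyz": [10,8,-35],"spin": 0},
    {"claw": 100,"xyz": [10,8,-35],"spin": 0},
    {"claw": 100,"xyz": [8,6,-25],"spin": 0},
    {"claw": 100,"xyz": [5,3,-12],"spin": 0},
    {"claw": 100,"xyz": [0,0,0],"spin": 0},
    {"claw": 100,"xyz": [0,0,0],"spin": 0},
  ],
)

```text
t: 24.92
tool_pos: [0.6739, -0.1877, 0.1871]
eef_rot: [-1.53, 0.077, 0.362]
force: [0.8, -0.9, 0.4]
width: 0.0521
```

```bash
python3 - <<'E'
from h import *
tip(.668,-.174,.004,.37)
i=manip.camera_info("wrist"); im=manip.camera("wrist")
blobs(im,(100,0,420,300),i,.014,150)
E
```

```text
tip [ 0.6676 -0.1869  0.1143] rpy [-1.53   0.077  0.362] w 0.0521 F [ 0.8 -0.9  0.4] t 24.93 q6 -2.3 
 spin -0.008  then [ 13.5 110.    7.3]
blue 1689 [200.3  84.4] mean [ 600. -248.] rect [ 601. -248.] [16. 49.] 88.8
blue 1250 [263.6 196.6] mean [ 660. -179.] rect [ 661. -178.] [47. 15.] 21.3
green 1496 [378.  249.2] mean [669. -79.] rect [671. -80.] [20. 54.] 77.8
black 296 [213.7  45.8] mean [ 573. -248.] rect [ 574. -248.] [18.  8.] 86.0
black 847 [181.8 136.8] mean [ 639. -249.] rect [ 639. -249.] [16. 27.] 88.7
black 270 [263.8 159.6] mean [ 634. -188.] rect [ 634. -188.] [ 9. 16.] 20.5
black 662 [263.1 244.3] mean [ 695. -166.] rect [ 695. -165.] [27. 16.] 20.5
```

play_rows(
  plan=[
    {"claw": 100,"xyz": [7,10,3],"spin": 0},
    {"claw": 100,"xyz": [7,20,3],"spin": 0},
    {"claw": 100,"xyz": [0,20,0],"spin": 0},
    {"claw": 100,"xyz": [0,20,0],"spin": 0},
    {"claw": 100,"xyz": [0,15,0],"spin": 0},
    {"claw": 100,"xyz": [0,8,0],"spin": 0},
    {"claw": 100,"xyz": [0,0,0],"spin": 0},
    {"claw": 100,"xyz": [0,0,0],"spin": 0},
  ],
)

```text
t: 25.98
tool_pos: [0.6756, -0.173, 0.0861]
eef_rot: [-1.528, 0.079, 0.364]
force: [0.0, -0.5, 0.6]
width: 0.0521
```

```bash
python3 - <<'E'
from h import *
tip(.669,-.175,.004,.37)
E
```

```text
tip [ 0.6692 -0.1721  0.0134] rpy [-1.528  0.079  0.364] w 0.0521 F [ 0.  -0.5  0.6] t 25.98 q6 -2.28 
 spin -0.006  then [-0.5  9.4 -3. ]
```

play_rows(
  plan=[
    {"claw": 100,"xyz": [0,6,-3],"spin": 0},
    {"claw": 100,"xyz": [0,3,0],"spin": 0},
    {"claw": 255,"xyz": [0,0,0],"spin": 0},
    {"claw": 255,"xyz": [0,0,0],"spin": 0},
    {"claw": 255,"xyz": [0,0,0],"spin": 0},
    {"claw": 255,"xyz": [0,0,0],"spin": 0},
    {"claw": 255,"xyz": [0,0,0],"spin": 0},
    {"claw": 255,"xyz": [0,-60,0],"spin": 0},
    {"claw": 255,"xyz": [0,-60,0],"spin": 0},
    {"claw": 255,"xyz": [0,0,0],"spin": 0},
    {"claw": 255,"xyz": [0,0,0],"spin": 0},
    {"claw": 255,"xyz": [0,0,0],"spin": 0},
  ],
)

```text
t: 27.48
tool_pos: [0.686, -0.1771, 0.1977]
eef_rot: [-1.527, 0.08, 0.364]
force: [-0.5, -0.5, -1.4]
width: 0.0142
```

```bash
python3 - <<'E'
from h import *
tip(.500,-.0095,.108,.060)
E
```

```text
tip [ 0.6794 -0.1762  0.125 ] rpy [-1.527  0.08   0.364] w 0.0142 F [-0.5 -0.5 -1.4] t 27.48 q6 -2.28 
 spin 0.304  then [-167.1   35.3  176.3]
```

play_rows(
  plan=[
    {"claw": 255,"xyz": [0,0,0],"spin": 0.1},
    {"claw": 255,"xyz": [0,0,0],"spin": 0.1},
    {"claw": 255,"xyz": [0,0,0],"spin": 0.1},
    {"claw": 255,"xyz": [0,0,0],"spin": 0},
    {"claw": 255,"xyz": [0,0,0],"spin": 0},
  ],
)

```text
t: 28.1
tool_pos: [0.6821, -0.1758, 0.1874]
eef_rot: [-1.547, 0.104, 0.057]
force: [-0.5, -0.4, -0.8]
width: 0.0139
```

play_rows(
  plan=[
    {"claw": 255,"xyz": [-10,0,11],"spin": 0},
    {"claw": 255,"xyz": [-20,2,22],"spin": 0},
    {"claw": 255,"xyz": [-20,2,22],"spin": 0},
    {"claw": 255,"xyz": [-20,2,22],"spin": 0},
    {"claw": 255,"xyz": [-20,2,22],"spin": 0},
    {"claw": 255,"xyz": [-20,2,22],"spin": 0},
    {"claw": 255,"xyz": [-20,2,22],"spin": 0},
    {"claw": 255,"xyz": [-20,2,22],"spin": 0},
    {"claw": 255,"xyz": [-10,2,11],"spin": 0},
    {"claw": 255,"xyz": [0,0,0],"spin": 0},
    {"claw": 255,"xyz": [0,0,0],"spin": 0},
  ],
)

```text
t: 29.48
tool_pos: [0.5006, -0.0001, 0.1923]
eef_rot: [-1.545, 0.104, 0.065]
force: [0.1, 0.5, -0.0]
width: 0.0142
```

```bash
python3 - <<'E'
from h import *
tip(.500,-.0095,.07,.060)
i=manip.camera_info("wrist"); im=manip.camera("wrist")
print("rim"); blobs(im,(100,0,420,384),i,.064,200)
E
```

```text
tip [0.493  0.0013 0.1198] rpy [-1.545  0.104  0.065] w 0.0142 F [ 0.1  0.5 -0. ] t 29.48 q6 -1.79 
 spin 0.005  then [ 11.5  48.5 -12.4]
rim
blue 20519 [280.7 205.6] mean [482.  18.] rect [492.  16.] [102. 102.] 3.5
white 2106 [270.2 128.6] mean [435.   8.] rect [428.  10.] [26. 89.] 3.4
black 825 [254.5 176.6] mean [464.   0.] rect [464.   0.] [14. 23.] 3.3
black 36421 [254.6 338.4] mean [573.   8.] rect [555.  12.] [104. 351.] 2.4
```

play_rows(
  plan=[
    {"claw": 255,"xyz": [11.5,0,-12.4],"spin": 0},
    {"claw": 255,"xyz": [0,0,0],"spin": 0},
    {"claw": 255,"xyz": [0,15,0],"spin": 0},
    {"claw": 255,"xyz": [0,17,0],"spin": 0},
    {"claw": 255,"xyz": [0,12,0],"spin": 0},
    {"claw": 255,"xyz": [0,5,0],"spin": 0},
    {"claw": 255,"xyz": [0,0,0],"spin": 0},
    {"claw": 255,"xyz": [0,0,0],"spin": 0},
  ],
)

```text
t: 30.52
tool_pos: [0.5084, -0.0128, 0.1369]
eef_rot: [-1.544, 0.107, 0.063]
force: [0.4, 0.9, 0.3]
width: 0.0141
```

```bash
python3 - <<'E'
from h import *
tip(.500,-.0095,.069,.060)
E
```

```text
tip [ 0.5006 -0.0114  0.0643] rpy [-1.544  0.107  0.063] w 0.0141 F [0.4 0.9 0.3] t 30.52 q6 -1.81 
 spin 0.003  then [-0.9 -4.5  2. ]
```

play_rows(
  plan=[
    {"claw": 255,"xyz": [0,-5,2],"spin": 0},
    {"claw": 130,"xyz": [0,0,0],"spin": 0},
    {"claw": 130,"xyz": [0,0,0],"spin": 0},
    {"claw": 130,"xyz": [0,0,0],"spin": 0},
    {"claw": 130,"xyz": [0,-20,0],"spin": 0},
    {"claw": 130,"xyz": [0,-30,0],"spin": 0},
    {"claw": 130,"xyz": [0,-30,0],"spin": 0},
    {"claw": 130,"xyz": [0,-10,0],"spin": 0},
    {"claw": 130,"xyz": [0,0,0],"spin": 0},
    {"claw": 130,"xyz": [0,0,0],"spin": 0},
  ],
)

```text
t: 31.78
tool_pos: [0.52, -0.0129, 0.2397]
eef_rot: [-1.545, 0.102, 0.063]
force: [0.2, 0.5, -0.0]
width: 0.0418
```

play_rows(
  plan=[
    {"claw": 130,"xyz": [0,0,0],"spin": 0.1},
    {"claw": 130,"xyz": [0,0,0],"spin": 0.1},
    {"claw": 130,"xyz": [0,0,0],"spin": 0},
    {"claw": 130,"xyz": [0,0,0],"spin": 0},
  ],
)

```text
t: 32.28
tool_pos: [0.5176, -0.0124, 0.2344]
eef_rot: [-1.566, 0.114, -0.141]
force: [-0.1, 0.7, -0.7]
width: 0.0419
```

play_rows(
  plan=[
    {"claw": 130,"xyz": [0,0,0],"spin": -0.1},
    {"claw": 130,"xyz": [0,0,0],"spin": -0.1},
    {"claw": 130,"xyz": [0,0,0],"spin": 0},
    {"claw": 130,"xyz": [0,0,0],"spin": 0},
  ],
)

```text
t: 32.78
tool_pos: [0.5168, -0.0123, 0.2327]
eef_rot: [-1.542, 0.113, 0.067]
force: [0.2, 1.2, -0.4]
width: 0.0414
```

play_rows(
  plan=[
    {"claw": 130,"xyz": [62,0,0],"spin": 0},
    {"claw": 130,"xyz": [62,0,0],"spin": 0},
    {"claw": 130,"xyz": [0,0,0],"spin": 0},
    {"claw": 130,"xyz": [0,0,0],"spin": 0},
    {"claw": 130,"xyz": [0,0,0],"spin": 0},
  ],
)

```text
t: 33.4
tool_pos: [0.6397, -0.0036, 0.2143]
eef_rot: [-1.542, 0.12, 0.064]
force: [0.0, 0.5, 0.5]
width: 0.0418
```

play_rows(
  plan=[
    {"claw": 130,"xyz": [0,0,0],"spin": 0},
    {"claw": 130,"xyz": [0,0,0],"spin": 0},
    {"claw": 130,"xyz": [0,0,0],"spin": 0},
    {"claw": 130,"xyz": [0,0,0],"spin": 0},
    {"claw": 130,"xyz": [0,0,0],"spin": 0},
    {"claw": 130,"xyz": [0,0,0],"spin": 0},
    {"claw": 130,"xyz": [0,0,0],"spin": 0},
    {"claw": 130,"xyz": [0,0,0],"spin": 0},
  ],
)

```text
t: 34.4
tool_pos: [0.6384, -0.0038, 0.2173]
eef_rot: [-1.542, 0.116, 0.063]
force: [-0.1, -0.2, -0.2]
width: 0.0418
```

play_rows(
  plan=[
    {"claw": 130,"xyz": [0,-60,0],"spin": 0},
    {"claw": 130,"xyz": [0,-60,0],"spin": 0},
    {"claw": 130,"xyz": [0,0,0],"spin": 0},
    {"claw": 130,"xyz": [0,0,0],"spin": 0},
  ],
)

```text
t: 34.9
tool_pos: [0.652, -0.0063, 0.3369]
eef_rot: [-1.542, 0.121, 0.063]
force: [-0.1, -0.1, -0.5]
width: 0.0419
```

play_rows(
  plan=[
    {"claw": 130,"xyz": [0,60,0],"spin": 0},
    {"claw": 130,"xyz": [0,60,0],"spin": 0},
    {"claw": 130,"xyz": [0,0,0],"spin": 0},
    {"claw": 130,"xyz": [0,0,0],"spin": 0},
  ],
)

```text
t: 35.4
tool_pos: [0.6365, -0.0035, 0.214]
eef_rot: [-1.541, 0.122, 0.063]
force: [-0.0, 0.3, 0.3]
width: 0.0421
```

play_rows(
  plan=[
    {"claw": 130,"xyz": [0,-10,0],"spin": 0},
    {"claw": 130,"xyz": [0,-10,0],"spin": 0},
    {"claw": 130,"xyz": [0,-10,0],"spin": 0},
    {"claw": 130,"xyz": [0,-10,0],"spin": 0},
    {"claw": 130,"xyz": [0,-10,0],"spin": 0},
    {"claw": 130,"xyz": [0,-10,0],"spin": 0},
    {"claw": 130,"xyz": [0,0,0],"spin": 0},
  ],
)

```text
t: 36.28
tool_pos: [0.6478, -0.0054, 0.2876]
eef_rot: [-1.544, 0.108, 0.063]
force: [0.1, -0.4, -0.4]
width: 0.0418
```

play_rows(
  plan=[
    {"claw": 130,"xyz": [-62,0,0],"spin": 0},
    {"claw": 130,"xyz": [-62,0,0],"spin": 0},
    {"claw": 130,"xyz": [0,0,0],"spin": 0},
    {"claw": 130,"xyz": [0,0,0],"spin": 0},
  ],
)

```text
t: 36.78
tool_pos: [0.5205, -0.0132, 0.2946]
eef_rot: [-1.542, 0.119, 0.063]
force: [0.3, 0.1, 1.2]
width: 0.0417
```

play_rows(
  plan=[
    {"claw": 130,"xyz": [0,-5,0],"spin": 0},
    {"claw": 130,"xyz": [0,-5,0],"spin": 0},
    {"claw": 130,"xyz": [0,-5,0],"spin": 0},
    {"claw": 130,"xyz": [0,-5,0],"spin": 0},
    {"claw": 130,"xyz": [0,-5,0],"spin": 0},
    {"claw": 130,"xyz": [0,-5,0],"spin": 0},
    {"claw": 130,"xyz": [0,-5,0],"spin": 0},
    {"claw": 130,"xyz": [0,-5,0],"spin": 0},
    {"claw": 130,"xyz": [0,-5,0],"spin": 0},
    {"claw": 130,"xyz": [0,-5,0],"spin": 0},
  ],
)

```text
t: 38.02
tool_pos: [0.53, -0.0145, 0.3483]
eef_rot: [-1.542, 0.118, 0.064]
force: [-0.6, 0.5, 0.2]
width: 0.0421
```

play_rows(
  plan=[
    {"claw": 130,"xyz": [10,0,0],"spin": 0},
    {"claw": 130,"xyz": [10,0,0],"spin": 0},
    {"claw": 130,"xyz": [10,0,0],"spin": 0},
    {"claw": 130,"xyz": [10,0,0],"spin": 0},
    {"claw": 130,"xyz": [10,0,0],"spin": 0},
    {"claw": 130,"xyz": [10,0,0],"spin": 0},
    {"claw": 130,"xyz": [10,0,0],"spin": 0},
    {"claw": 130,"xyz": [10,0,0],"spin": 0},
    {"claw": 130,"xyz": [10,0,0],"spin": 0},
    {"claw": 130,"xyz": [10,0,0],"spin": 0},
  ],
)

```text
t: 39.28
tool_pos: [0.6362, -0.0077, 0.335]
eef_rot: [-1.542, 0.118, 0.064]
force: [-0.4, 0.3, 0.9]
width: 0.0417
```

play_rows(
  plan=[
    {"claw": 130,"xyz": [0,10,0],"spin": 0},
    {"claw": 130,"xyz": [0,10,0],"spin": 0},
    {"claw": 130,"xyz": [0,10,0],"spin": 0},
    {"claw": 130,"xyz": [0,10,0],"spin": 0},
    {"claw": 130,"xyz": [0,10,0],"spin": 0},
    {"claw": 130,"xyz": [0,10,0],"spin": 0},
    {"claw": 130,"xyz": [0,10,0],"spin": 0},
    {"claw": 130,"xyz": [0,10,0],"spin": 0},
    {"claw": 130,"xyz": [0,10,0],"spin": 0},
    {"claw": 130,"xyz": [0,10,0],"spin": 0},
  ],
)

```text
t: 40.52
tool_pos: [0.623, -0.0053, 0.2286]
eef_rot: [-1.542, 0.119, 0.064]
force: [0.2, 0.2, 0.7]
width: 0.0421
```

play_rows(
  plan=[
    {"claw": 130,"xyz": [0,60,0],"spin": 0},
    {"claw": 130,"xyz": [0,-10,0],"spin": 0},
    {"claw": 130,"xyz": [0,-10,0],"spin": 0},
    {"claw": 130,"xyz": [0,-10,0],"spin": 0},
    {"claw": 130,"xyz": [0,-10,0],"spin": 0},
    {"claw": 130,"xyz": [0,-10,0],"spin": 0},
    {"claw": 130,"xyz": [0,-10,0],"spin": 0},
  ],
)

```text
t: 41.4
tool_pos: [0.6274, -0.0059, 0.2407]
eef_rot: [-1.544, 0.105, 0.063]
force: [0.3, -0.1, 0.3]
width: 0.0421
```

play_rows(
  plan=[
    {"claw": 130,"xyz": [0,0,0],"spin": 0},
    {"claw": 130,"xyz": [0,0,0],"spin": 0},
    {"claw": 130,"xyz": [0,60,0],"spin": 0},
    {"claw": 130,"xyz": [0,0,0],"spin": 0},
  ],
)

```text
t: 41.9
tool_pos: [0.6209, -0.0047, 0.1805]
eef_rot: [-1.544, 0.104, 0.063]
force: [-0.4, -0.3, -0.4]
width: 0.0416
```

play_rows(
  plan=[
    {"claw": 130,"xyz": [0,-60,0],"spin": 0},
    {"claw": 130,"xyz": [0,0,0],"spin": 0},
    {"claw": 130,"xyz": [0,0,0],"spin": 0},
    {"claw": 130,"xyz": [0,0,0],"spin": 0},
  ],
)

```text
t: 42.4
tool_pos: [0.6293, -0.0062, 0.2471]
eef_rot: [-1.545, 0.1, 0.063]
force: [-0.2, -0.1, 0.3]
width: 0.0419
```

play_rows(
  plan=[
    {"claw": 130,"xyz": [-60,0,0],"spin": 0},
    {"claw": 130,"xyz": [20,0,0],"spin": 0},
    {"claw": 130,"xyz": [20,0,0],"spin": 0},
    {"claw": 130,"xyz": [20,0,0],"spin": 0},
    {"claw": 130,"xyz": [0,0,0],"spin": 0},
  ],
)

```text
t: 43.02
tool_pos: [0.6228, -0.0054, 0.239]
eef_rot: [-1.542, 0.115, 0.063]
force: [-0.7, -0.7, -0.6]
width: 0.0419
```

play_rows(
  plan=[
    {"claw": 130,"xyz": [60,0,0],"spin": 0},
    {"claw": 130,"xyz": [-20,0,0],"spin": 0},
    {"claw": 130,"xyz": [-20,0,0],"spin": 0},
    {"claw": 130,"xyz": [-20,0,0],"spin": 0},
    {"claw": 130,"xyz": [0,0,0],"spin": 0},
  ],
)

```text
t: 43.65
tool_pos: [0.6182, -0.0053, 0.2271]
eef_rot: [-1.539, 0.138, 0.064]
force: [1.0, 0.6, -0.3]
width: 0.0421
```

play_rows(
  plan=[
    {"claw": 130,"xyz": [0,60,0],"spin": 0},
    {"claw": 130,"xyz": [0,-15,0],"spin": 0},
    {"claw": 130,"xyz": [0,-15,0],"spin": 0},
    {"claw": 130,"xyz": [0,-15,0],"spin": 0},
    {"claw": 130,"xyz": [0,60,0],"spin": 0},
    {"claw": 130,"xyz": [0,-15,0],"spin": 0},
    {"claw": 130,"xyz": [0,-15,0],"spin": 0},
    {"claw": 130,"xyz": [0,-15,0],"spin": 0},
    {"claw": 130,"xyz": [0,-15,0],"spin": 0},
    {"claw": 130,"xyz": [0,-15,0],"spin": 0},
  ],
)

```text
t: 44.9
tool_pos: [0.631, -0.0069, 0.2612]
eef_rot: [-1.546, 0.098, 0.063]
force: [0.4, -0.4, 0.5]
width: 0.0416
```

play_rows(
  plan=[
    {"claw": 130,"xyz": [0,60,0],"spin": 0},
    {"claw": 130,"xyz": [0,-60,0],"spin": 0},
    {"claw": 130,"xyz": [0,60,0],"spin": 0},
    {"claw": 130,"xyz": [0,-60,0],"spin": 0},
    {"claw": 130,"xyz": [0,60,0],"spin": 0},
    {"claw": 130,"xyz": [0,-60,0],"spin": 0},
    {"claw": 130,"xyz": [0,0,0],"spin": 0},
  ],
)

```text
t: 45.78
tool_pos: [0.6027, -0.0032, 0.2432]
eef_rot: [-1.526, 0.198, 0.066]
force: [1.2, -0.2, 1.0]
width: 0.0419
```

play_rows(
  plan=[
    {"claw": 130,"xyz": [0,60,0],"spin": 0},
    {"claw": 130,"xyz": [0,-5,0],"spin": 0},
    {"claw": 130,"xyz": [0,-5,0],"spin": 0},
    {"claw": 130,"xyz": [0,-40,0],"spin": 0},
    {"claw": 130,"xyz": [0,0,0],"spin": 0},
  ],
)

```text
t: 46.4
tool_pos: [0.6048, -0.0035, 0.2446]
eef_rot: [-1.529, 0.187, 0.066]
force: [0.2, 0.3, 0.5]
width: 0.042
```

play_rows(
  plan=[
    {"claw": 130,"xyz": [0,60,0],"spin": 0},
    {"claw": 130,"xyz": [0,-15,0],"spin": 0},
    {"claw": 130,"xyz": [0,-15,0],"spin": 0},
    {"claw": 130,"xyz": [0,-15,0],"spin": 0},
    {"claw": 130,"xyz": [0,60,0],"spin": 0},
    {"claw": 130,"xyz": [0,-15,0],"spin": 0},
    {"claw": 130,"xyz": [0,-15,0],"spin": 0},
    {"claw": 130,"xyz": [0,-15,0],"spin": 0},
    {"claw": 130,"xyz": [0,-15,0],"spin": 0},
    {"claw": 130,"xyz": [0,-15,0],"spin": 0},
  ],
)

```text
t: 47.65
tool_pos: [0.6199, -0.0056, 0.284]
eef_rot: [-1.538, 0.141, 0.064]
force: [0.3, -0.1, -0.1]
width: 0.042
```

play_rows(
  plan=[
    {"claw": 130,"xyz": [0,60,0],"spin": 0},
    {"claw": 130,"xyz": [0,-15,0],"spin": 0},
    {"claw": 130,"xyz": [0,-15,0],"spin": 0},
    {"claw": 130,"xyz": [0,-15,0],"spin": 0},
    {"claw": 130,"xyz": [0,60,0],"spin": 0},
    {"claw": 130,"xyz": [0,-15,0],"spin": 0},
    {"claw": 130,"xyz": [0,-15,0],"spin": 0},
    {"claw": 130,"xyz": [0,-15,0],"spin": 0},
    {"claw": 130,"xyz": [0,-15,0],"spin": 0},
    {"claw": 130,"xyz": [0,-15,0],"spin": 0},
  ],
)

```text
t: 48.9
tool_pos: [0.6327, -0.0074, 0.3241]
eef_rot: [-1.547, 0.096, 0.063]
force: [-0.2, 0.2, 0.4]
width: 0.0421
```

play_rows(
  plan=[
    {"claw": 130,"xyz": [0,60,0],"spin": 0},
    {"claw": 130,"xyz": [0,0,0],"spin": 0},
    {"claw": 130,"xyz": [0,-20,0],"spin": 0},
    {"claw": 130,"xyz": [0,-20,0],"spin": 0},
    {"claw": 130,"xyz": [0,-20,0],"spin": 0},
    {"claw": 130,"xyz": [0,-20,0],"spin": 0},
  ],
)

```text
t: 49.65
tool_pos: [0.6389, -0.0084, 0.3633]
eef_rot: [-1.55, 0.077, 0.063]
force: [0.4, 0.9, 0.3]
width: 0.0417
```

play_rows(
  plan=[
    {"claw": 130,"xyz": [0,60,0],"spin": 0},
    {"claw": 130,"xyz": [0,-12,0],"spin": 0},
    {"claw": 130,"xyz": [0,-12,0],"spin": 0},
    {"claw": 130,"xyz": [0,-12,0],"spin": 0},
    {"claw": 130,"xyz": [0,60,0],"spin": 0},
    {"claw": 130,"xyz": [0,-12,0],"spin": 0},
    {"claw": 130,"xyz": [0,-12,0],"spin": 0},
    {"claw": 130,"xyz": [0,-12,0],"spin": 0},
    {"claw": 130,"xyz": [0,60,0],"spin": 0},
    {"claw": 130,"xyz": [0,-12,0],"spin": 0},
    {"claw": 130,"xyz": [0,-12,0],"spin": 0},
    {"claw": 130,"xyz": [0,-12,0],"spin": 0},
    {"claw": 130,"xyz": [0,-12,0],"spin": 0},
    {"claw": 130,"xyz": [0,0,0],"spin": 0},
  ],
)

```text
t: 51.4
tool_pos: [0.652, -0.0099, 0.3669]
eef_rot: [-1.565, 0.001, 0.062]
force: [-0.3, -0.3, -0.5]
width: 0.0417
```

```bash
python3 - <<'E'
from h import *
i=manip.camera_info("wrist"); im=manip.camera("wrist")
cv2.imwrite("pics/w10.png",im[:,:,::-1])
j=manip.camera_info("top"); t=manip.camera("top")
print("top"); blobs(t,(215,140,360,190),j,.014)
tip(.610,-.249,.12,.0)
E
```

```text
top
blue 48 [320.6 179.2] mean [ 601. -247.] rect [ 602. -247.] [11. 46.] 88.7
green 15 [277.9 155.1] mean [692. -90.] rect [690. -90.] [ 5. 36.] 80.8
black 17 [320.9 169.6] mean [ 637. -249.] rect [ 638. -249.] [ 7. 19.] 88.7
tip [ 0.6511 -0.0094  0.2914] rpy [-1.565  0.004  0.062] w 0.0418 F [ 0.5  0.7 -0.2] t 51.5 q6 -1.76 
 spin 0.062  then [ -40.3  170.2 -240.6]
```

play_rows(
  plan=[
    {"claw": 100,"xyz": [0,5,-8],"spin": 0.04},
    {"claw": 100,"xyz": [-2,10,-16],"spin": 0.04},
    {"claw": 100,"xyz": [-4,17,-24],"spin": 0},
    {"claw": 100,"xyz": [-4,17,-24],"spin": 0},
    {"claw": 100,"xyz": [-4,17,-24],"spin": 0},
    {"claw": 100,"xyz": [-4,17,-24],"spin": 0},
    {"claw": 100,"xyz": [-4,17,-24],"spin": 0},
    {"claw": 100,"xyz": [-4,17,-24],"spin": 0},
    {"claw": 100,"xyz": [-4,17,-24],"spin": 0},
    {"claw": 100,"xyz": [-4,15,-20],"spin": 0},
    {"claw": 100,"xyz": [-3,10,-14],"spin": 0},
    {"claw": 100,"xyz": [-2,5,-8],"spin": 0},
    {"claw": 100,"xyz": [0,0,-4],"spin": 0},
    {"claw": 100,"xyz": [0,0,0],"spin": 0},
  ],
)

```text
t: 53.25
tool_pos: [0.5937, -0.2606, 0.1756]
eef_rot: [-1.559, 0.028, -0.041]
force: [0.1, 0.5, 0.3]
width: 0.0522
```

```bash
python3 - <<'E'
from h import *
tip(.610,-.2487,.004,-.02)
i=manip.camera_info("wrist"); im=manip.camera("wrist")
blobs(im,(100,0,420,300),i,.014,150)
E
```

```text
tip [ 0.5918 -0.2596  0.1026] rpy [-1.559  0.028 -0.041] w 0.0522 F [0.1 0.5 0.3] t 53.25 q6 -2.06 
 spin -0.021  then [20.7 98.2 10.1]
blue 1321 [269.2 211.4] mean [ 601. -249.] rect [ 601. -249.] [15. 47.] 89.0
green 692 [144.5  20. ] mean [ 472. -323.] rect [ 479. -316.] [32. 36.] 87.8
green 164 [308.   12.9] mean [ 472. -221.] rect [ 473. -222.] [ 7. 17.] 71.5
black 6808 [213.8  22.9] mean [ 475. -280.] rect [ 473. -274.] [ 30. 103.] 10.0
black 315 [269.1 173.5] mean [ 573. -248.] rect [ 572. -248.] [15. 10.] 87.5
black 676 [269.9 259.2] mean [ 638. -250.] rect [ 638. -250.] [16. 29.] 88.8
```

play_rows(
  plan=[
    {"claw": 100,"xyz": [7,6,4],"spin": -0.02},
    {"claw": 100,"xyz": [7,15,4],"spin": 0},
    {"claw": 100,"xyz": [6,18,2],"spin": 0},
    {"claw": 100,"xyz": [0,18,0],"spin": 0},
    {"claw": 100,"xyz": [0,18,0],"spin": 0},
    {"claw": 100,"xyz": [0,12,0],"spin": 0},
    {"claw": 100,"xyz": [0,6,0],"spin": 0},
    {"claw": 100,"xyz": [0,2,0],"spin": 0},
    {"claw": 100,"xyz": [0,0,0],"spin": 0},
  ],
)

```text
t: 54.42
tool_pos: [0.613, -0.2473, 0.0729]
eef_rot: [-1.558, 0.028, -0.018]
force: [0.3, -0.3, -0.3]
width: 0.0516
```

```bash
python3 - <<'E'
from h import *
tip(.610,-.249,.004,-.02)
E
```

```text
tip [ 6.109e-01 -2.463e-01 -1.000e-04] rpy [-1.558  0.028 -0.018] w 0.0516 F [ 0.3 -0.3 -0.3] t 54.42 q6 -2.05 
 spin 0.002  then [-1.  -4.1 -2.6]
```

play_rows(
  plan=[
    {"claw": 100,"xyz": [-1,-4,-2.6],"spin": 0},
    {"claw": 255,"xyz": [0,0,0],"spin": 0},
    {"claw": 255,"xyz": [0,0,0],"spin": 0},
    {"claw": 255,"xyz": [0,0,0],"spin": 0},
    {"claw": 255,"xyz": [0,0,0],"spin": 0},
    {"claw": 255,"xyz": [0,0,0],"spin": 0},
    {"claw": 255,"xyz": [0,-8,0],"spin": 0},
    {"claw": 255,"xyz": [0,-16,0],"spin": 0},
    {"claw": 255,"xyz": [0,-20,0],"spin": 0},
    {"claw": 255,"xyz": [0,-20,0],"spin": 0},
    {"claw": 255,"xyz": [0,-20,0],"spin": 0},
    {"claw": 255,"xyz": [0,-16,0],"spin": -0.04},
    {"claw": 255,"xyz": [0,-8,0],"spin": -0.04},
    {"claw": 255,"xyz": [0,0,0],"spin": 0},
  ],
)

```text
t: 56.18
tool_pos: [0.6175, -0.2529, 0.2009]
eef_rot: [-1.562, 0.017, 0.064]
force: [-0.6, -0.3, 0.6]
width: 0.0138
```

```bash
python3 - <<'E'
from h import *
tip(.497,.0425,.11,.06)
E
```

```text
tip [ 0.6162 -0.2523  0.1279] rpy [-1.562  0.017  0.064] w 0.0138 F [-0.6 -0.3  0.6] t 56.17 q6 -2.13 
 spin 0.004  then [-101.    22.2  301.3]
```

play_rows(
  plan=[
    {"claw": 255,"xyz": [-3,0,8],"spin": 0},
    {"claw": 255,"xyz": [-5,0,16],"spin": 0},
    {"claw": 255,"xyz": [-8,1,24],"spin": 0},
    {"claw": 255,"xyz": [-8,1,24],"spin": 0},
    {"claw": 255,"xyz": [-8,1,24],"spin": 0},
    {"claw": 255,"xyz": [-8,1,24],"spin": 0},
    {"claw": 255,"xyz": [-8,1,24],"spin": 0},
    {"claw": 255,"xyz": [-8,1,24],"spin": 0},
    {"claw": 255,"xyz": [-8,1,24],"spin": 0},
    {"claw": 255,"xyz": [-8,1,24],"spin": 0},
    {"claw": 255,"xyz": [-8,1,24],"spin": 0},
    {"claw": 255,"xyz": [-8,1,24],"spin": 0},
    {"claw": 255,"xyz": [-6,0,18],"spin": 0},
    {"claw": 255,"xyz": [-4,0,12],"spin": 0},
    {"claw": 255,"xyz": [-2,0,6],"spin": 0},
    {"claw": 255,"xyz": [0,0,0],"spin": 0},
  ],
)

```text
t: 58.18
tool_pos: [0.4824, 0.0618, 0.1883]
eef_rot: [-1.554, 0.032, 0.066]
force: [-1.0, -0.5, -0.6]
width: 0.014
```

```bash
python3 - <<'E'
from h import *
tip(.497,.0425,.069,.06)
i=manip.camera_info("wrist"); im=manip.camera("wrist")
cv2.imwrite("pics/w11.png",im[:,:,::-1])
E
```

```text
tip [0.48   0.0629 0.1154] rpy [-1.554  0.032  0.066] w 0.014 F [-1.  -0.5 -0.6] t 58.17 q6 -1.67 
 spin 0.006  then [ 17.2  45.5 -22.1]
```

View pics/w11.png

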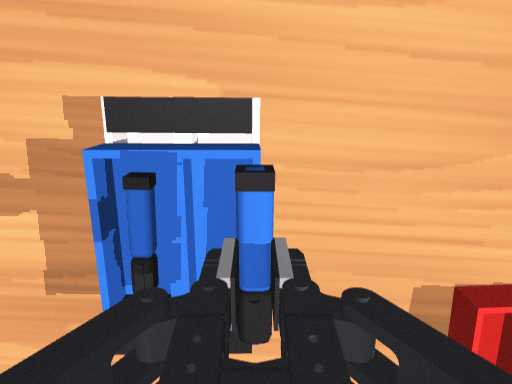

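play_rows(
  plan=[
    {"claw": 255,"xyz": [6,0,-7],"spin": 0},
    {"claw": 255,"xyz": [7,0,-10],"spin": 0},
    {"claw": 255,"xyz": [4,0,-4],"spin": 0},
    {"claw": 255,"xyz": [0,0,0],"spin": 0},
    {"claw": 255,"xyz": [0,10,0],"spin": 0},
    {"claw": 255,"xyz": [0,14,0],"spin": 0},
    {"claw": 255,"xyz": [0,10,0],"spin": 0},
    {"claw": 255,"xyz": [0,5,0],"spin": 0},
    {"claw": 255,"xyz": [0,0,0],"spin": 0},
  ],
)

```text
t: 59.35
tool_pos: [0.5006, 0.0395, 0.1443]
eef_rot: [-1.554, 0.035, 0.064]
force: [1.0, 0.1, 0.3]
width: 0.0142
```

```bash
python3 - <<'E'
from h import *
tip(.497,.0425,.069,.06)
E
```

```text
tip [0.498  0.0405 0.0713] rpy [-1.554  0.035  0.064] w 0.0142 F [1.  0.1 0.3] t 59.35 q6 -1.71 
 spin 0.004  then [-0.8  2.4  2. ]
```

play_rows(
  plan=[
    {"claw": 255,"xyz": [-1,2,2],"spin": 0},
    {"claw": 130,"xyz": [0,0,0],"spin": 0},
    {"claw": 130,"xyz": [0,0,0],"spin": 0},
    {"claw": 130,"xyz": [0,0,0],"spin": 0},
    {"claw": 130,"xyz": [0,-8,0],"spin": 0},
    {"claw": 130,"xyz": [0,-16,0],"spin": 0},
    {"claw": 130,"xyz": [0,-20,0],"spin": 0},
    {"claw": 130,"xyz": [0,-20,0],"spin": 0},
    {"claw": 150,"xyz": [0,-16,0],"spin": 0},
    {"claw": 150,"xyz": [0,-8,0],"spin": 0},
    {"claw": 150,"xyz": [0,0,0],"spin": -0.04},
    {"claw": 150,"xyz": [0,0,0],"spin": -0.075},
    {"claw": 150,"xyz": [0,0,0],"spin": 0},
  ],
)

```text
t: 60.98
tool_pos: [0.5042, 0.0401, 0.241]
eef_rot: [-1.552, 0.025, 0.181]
force: [-0.2, 0.7, -0.3]
width: 0.0351
```

```bash
python3 - <<'E'
from h import *
tip(.42,-.28,.12,.177)
i=manip.camera_info("wrist"); im=manip.camera("wrist")
print("rim64"); blobs(im,(50,0,450,350),i,.064,200)
print("in"); blobs(im,(50,0,450,350),i,.050,200)
E
```

```text
tip [0.5022 0.0411 0.168 ] rpy [-1.552  0.025  0.181] w 0.0351 F [-0.2  0.7 -0.3] t 60.98 q6 -1.83 
 spin 0.004  then [-136.3   45.9 -302.5]
rim64
blue 16992 [221.5 169.4] mean [488.  15.] rect [506.  17.] [132. 102.] 3.6
green 256 [207.8 332.7] mean [629.  25.] rect [631.  24.] [10. 31.] 69.7
white 1636 [232.  96.] mean [434.  14.] rect [427.  14.] [27. 91.] 3.5
black 261 [182.3  78.6] mean [429. -21.] rect [426. -20.] [17. 17.] 3.5
black 238 [192.8 131.1] mean [463. -10.] rect [463. -10.] [ 8. 16.] 0.9
black 227 [263.2 135.3] mean [457.  41.] rect [457.  41.] [ 8. 15.] 0.1
black 614 [184.9 211.7] mean [525.  -7.] rect [525.  -7.] [27. 15.] 1.8
black 584 [248.8 215.1] mean [519.  41.] rect [519.  41.] [26. 15.] 0.8
black 36902 [249.8 331.1] mean [623.  62.] rect [602.  67.] [145. 456.] 9.3
in
blue 16992 [221.5 169.4] mean [491.  15.] rect [510.  16.] [139. 108.] 3.6
green 256 [207.8 332.7] mean [640.  25.] rect [642.  24.] [10. 33.] 69.7
white 1636 [232.  96.] mean [435.  14.] rect [427.  13.] [28. 96.] 3.5
black 261 [182.3  78.6] mean [429. -24.] rect [426. -22.] [18. 18.] 3.5
black 238 [192.8 131.1] mean [465. -12.] rect [465. -11.] [ 9. 17.] 0.9
black 227 [263.2 135.3] mean [459.  42.] rect [459.  41.] [ 8. 16.] 0.1
black 614 [184.9 211.7] mean [530.  -9.] rect [530.  -9.] [28. 16.] 1.8
black 584 [248.8 215.1] mean [524.  42.] rect [524.  42.] [27. 15.] 0.8
black 36902 [249.8 331.1] mean [633.  64.] rect [611.  69.] [154. 482.] 9.3
```

play_rows(
  plan=[
    {"claw": 150,"xyz": [-4,0,-8],"spin": 0},
    {"claw": 150,"xyz": [-7,0,-16],"spin": 0},
    {"claw": 150,"xyz": [-10,0,-22],"spin": 0},
    {"claw": 150,"xyz": [-10,0,-22],"spin": 0},
    {"claw": 150,"xyz": [-10,2,-22],"spin": 0},
    {"claw": 150,"xyz": [-10,2,-22],"spin": 0},
    {"claw": 150,"xyz": [-10,2,-22],"spin": 0},
    {"claw": 150,"xyz": [-10,2,-22],"spin": 0},
    {"claw": 150,"xyz": [-10,2,-22],"spin": 0},
    {"claw": 150,"xyz": [-10,2,-22],"spin": 0},
    {"claw": 150,"xyz": [-10,2,-22],"spin": 0},
    {"claw": 150,"xyz": [-10,2,-22],"spin": 0},
    {"claw": 150,"xyz": [-8,0,-18],"spin": 0},
    {"claw": 150,"xyz": [-5,0,-12],"spin": 0},
    {"claw": 150,"xyz": [-2,0,-8],"spin": 0},
    {"claw": 150,"xyz": [0,0,0],"spin": 0},
  ],
)

```text
t: 63.02
tool_pos: [0.4175, -0.2809, 0.2216]
eef_rot: [-1.554, 0.029, 0.165]
force: [-0.8, 0.7, 0.2]
width: 0.0348
```

```bash
python3 - <<'E'
from h import *
i=manip.camera_info("wrist"); im=manip.camera("wrist")
print("rim"); blobs(im,(50,0,450,300),i,.032,200)
print("blk"); blobs(im,(50,0,450,300),i,.040,200)
tip(.42,-.28,.06,.177)
E
```

```text
rim
green 16633 [247.  174.2] mean [ 404. -286.] rect [ 411. -285.] [111. 102.] 10.5
blk
green 16633 [247.  174.2] mean [ 402. -287.] rect [ 409. -285.] [108.  99.] 10.5
tip [ 0.4153 -0.2797  0.1486] rpy [-1.554  0.029  0.166] w 0.0352 F [0.5 0.3 0.1] t 63.08 q6 -2.47 
 spin -0.011  then [ 7.2 88.4 -2.6]
```

```bash
python3 - <<'E'
from h import *
tip(.4213,-.2831,.012,.183)
E
```

```text
tip [ 0.4153 -0.2797  0.1486] rpy [-1.554  0.029  0.166] w 0.0352 F [0.5 0.3 0.1] t 63.08 q6 -2.47 
 spin -0.017  then [  9.3 136.3  -6.8]
```

play_rows(
  plan=[
    {"claw": 150,"xyz": [4,5,-3],"spin": -0.017},
    {"claw": 150,"xyz": [4,12,-3],"spin": 0},
    {"claw": 150,"xyz": [1,18,-1],"spin": 0},
    {"claw": 150,"xyz": [0,20,0],"spin": 0},
    {"claw": 150,"xyz": [0,18,0],"spin": 0},
    {"claw": 150,"xyz": [0,12,0],"spin": 0},
    {"claw": 150,"xyz": [0,6,0],"spin": 0},
    {"claw": 150,"xyz": [0,0,0],"spin": 0},
  ],
)

```text
t: 64.08
tool_pos: [0.4251, -0.2823, 0.1216]
eef_rot: [-1.55, 0.032, 0.187]
force: [-0.4, 0.7, 0.6]
width: 0.0355
```

```bash
python3 - <<'E'
from h import *
tip(.4213,-.2831,.012,.183)
E
```

```text
tip [ 0.4226 -0.2812  0.0487] rpy [-1.55   0.032  0.187] w 0.0355 F [-0.4  0.7  0.6] t 64.08 q6 -2.48 
 spin 0.004  then [-0.5 36.7 -2.4]
```

Descend, grip, lift.

play_rows(
  plan=[
    {"claw": 150,"xyz": [0,8,-2.4],"spin": 0},
    {"claw": 150,"xyz": [0,12,0],"spin": 0},
    {"claw": 150,"xyz": [0,9,0],"spin": 0},
    {"claw": 150,"xyz": [0,5,0],"spin": 0},
    {"claw": 150,"xyz": [0,1,0],"spin": 0},
    {"claw": 255,"xyz": [0,0,0],"spin": 0},
    {"claw": 255,"xyz": [0,0,0],"spin": 0},
    {"claw": 255,"xyz": [0,0,0],"spin": 0},
    {"claw": 255,"xyz": [0,0,0],"spin": 0},
    {"claw": 255,"xyz": [0,0,0],"spin": 0},
  ],
)

```text
t: 65.32
tool_pos: [0.4252, -0.285, 0.0862]
eef_rot: [-1.552, 0.03, 0.187]
force: [-0.8, 1.3, -0.8]
width: 0.0106
```

```bash
python3 - <<'E'
from h import *
tip(.4213,-.2831,.012,.183)
E
```

```text
tip [ 0.4228 -0.2841  0.0133] rpy [-1.552  0.03   0.187] w 0.0106 F [-0.8  1.3 -0.8] t 65.33 q6 -2.48 
 spin 0.004  then [-1.2  1.3  1.2]
```

play_rows(
  plan=[
    {"claw": 255,"xyz": [0,-6,0],"spin": 0},
    {"claw": 255,"xyz": [0,-12,0],"spin": 0},
    {"claw": 255,"xyz": [0,-18,0],"spin": 0},
    {"claw": 255,"xyz": [0,-20,0],"spin": 0},
    {"claw": 255,"xyz": [0,-20,0],"spin": 0},
    {"claw": 255,"xyz": [0,-20,0],"spin": 0},
    {"claw": 255,"xyz": [0,-20,0],"spin": 0},
    {"claw": 255,"xyz": [0,-18,0],"spin": 0},
    {"claw": 255,"xyz": [0,-12,0],"spin": 0},
    {"claw": 255,"xyz": [0,-6,0],"spin": 0},
    {"claw": 255,"xyz": [0,0,0],"spin": 0},
  ],
)

```text
t: 66.7
tool_pos: [0.4305, -0.2872, 0.2513]
eef_rot: [-1.557, 0.026, 0.187]
force: [-0.6, 0.1, -2.8]
width: 0.0109
```

play_rows(
  plan=[
    {"claw": 255,"xyz": [0,0,0],"spin": 0.04},
    {"claw": 255,"xyz": [0,0,0],"spin": 0.08},
    {"claw": 255,"xyz": [0,0,0],"spin": 0.11},
    {"claw": 255,"xyz": [0,0,0],"spin": 0.11},
    {"claw": 255,"xyz": [0,0,0],"spin": 0.11},
    {"claw": 255,"xyz": [0,0,0],"spin": 0.11},
    {"claw": 255,"xyz": [0,0,0],"spin": 0.11},
    {"claw": 255,"xyz": [0,0,0],"spin": 0.11},
    {"claw": 255,"xyz": [0,0,0],"spin": 0.08},
    {"claw": 255,"xyz": [0,0,0],"spin": 0.04},
    {"claw": 255,"xyz": [0,0,0],"spin": 0},
  ],
)

```text
t: 68.08
tool_pos: [0.4261, -0.2834, 0.2373]
eef_rot: [-1.584, 0.051, -0.743]
force: [0.3, 0.0, -2.8]
width: 0.0109
```

play_rows(
  plan=[
    {"claw": 255,"xyz": [0,0,0],"spin": 0.04},
    {"claw": 255,"xyz": [0,0,0],"spin": 0.08},
    {"claw": 255,"xyz": [0,0,0],"spin": 0.12},
    {"claw": 255,"xyz": [0,0,0],"spin": 0.12},
    {"claw": 255,"xyz": [0,0,0],"spin": 0.12},
    {"claw": 255,"xyz": [0,0,0],"spin": 0.12},
    {"claw": 255,"xyz": [0,0,0],"spin": 0.12},
    {"claw": 255,"xyz": [0,0,0],"spin": 0.12},
    {"claw": 255,"xyz": [0,0,0],"spin": 0.12},
    {"claw": 255,"xyz": [0,0,0],"spin": 0.12},
    {"claw": 255,"xyz": [0,0,0],"spin": 0.08},
    {"claw": 255,"xyz": [0,0,0],"spin": 0.04},
    {"claw": 255,"xyz": [0,0,0],"spin": 0},
  ],
)

```text
t: 69.7
tool_pos: [0.423, -0.2809, 0.228]
eef_rot: [-1.639, 0.01, -1.973]
force: [0.8, 1.1, -2.4]
width: 0.0106
```

play_rows(
  plan=[
    {"claw": 255,"xyz": [0,0,0],"spin": 0.04},
    {"claw": 255,"xyz": [0,0,0],"spin": 0.08},
    {"claw": 255,"xyz": [0,0,0],"spin": 0.12},
    {"claw": 255,"xyz": [0,0,0],"spin": 0.12},
    {"claw": 255,"xyz": [0,0,0],"spin": 0.12},
    {"claw": 255,"xyz": [0,0,0],"spin": 0.12},
    {"claw": 255,"xyz": [0,0,0],"spin": 0.12},
    {"claw": 255,"xyz": [0,0,0],"spin": 0.12},
    {"claw": 255,"xyz": [0,0,0],"spin": 0.12},
    {"claw": 255,"xyz": [0,0,0],"spin": 0.04},
    {"claw": 255,"xyz": [0,0,0],"spin": 0},
  ],
)

```text
t: 71.08
tool_pos: [0.4216, -0.2798, 0.2238]
eef_rot: [-1.62, -0.057, -2.991]
force: [0.2, -0.9, -2.8]
width: 0.0107
```

```bash
python3 - <<'E'
from h import *
tip(.4775,.0153,.14,-3.08)
E
```

```text
tip [ 0.417  -0.2768  0.151 ] rpy [-1.62  -0.057 -2.991] w 0.0107 F [ 0.2 -0.9 -2.8] t 71.08 q6 0.7 
 spin 0.089  then [ -78.9   18.9 -287.3]
```

play_rows(
  plan=[
    {"claw": 255,"xyz": [0,60,0],"spin": 0},
    {"claw": 255,"xyz": [0,-12,0],"spin": 0},
    {"claw": 255,"xyz": [0,-14,0],"spin": 0},
    {"claw": 255,"xyz": [0,-14,0],"spin": 0},
    {"claw": 255,"xyz": [0,60,0],"spin": 0},
    {"claw": 255,"xyz": [0,-12,0],"spin": 0},
    {"claw": 255,"xyz": [0,-14,0],"spin": 0},
    {"claw": 255,"xyz": [0,-14,0],"spin": 0},
    {"claw": 255,"xyz": [0,-14,0],"spin": 0},
    {"claw": 255,"xyz": [0,-8,0],"spin": 0},
  ],
)

```text
t: 72.32
tool_pos: [0.4303, -0.2874, 0.2364]
eef_rot: [-1.588, -0.03, -2.988]
force: [-0.6, 0.3, -3.0]
width: 0.0106
```

```bash
python3 - <<'E'
from h import *
tip(.4775,.0153,.14,-3.08)
E
```

```text
tip [ 0.4279 -0.2865  0.1635] rpy [-1.588 -0.03  -2.988] w 0.0106 F [-0.6  0.3 -3. ] t 72.33 q6 0.69 
 spin 0.092  then [ -68.8   25.6 -297.8]
```

play_rows(
  plan=[
    {"claw": 255,"xyz": [0,60,0],"spin": 0},
    {"claw": 255,"xyz": [0,-12,0],"spin": 0},
    {"claw": 255,"xyz": [0,-14,0],"spin": 0},
    {"claw": 255,"xyz": [0,-14,0],"spin": 0},
    {"claw": 255,"xyz": [0,60,0],"spin": 0},
    {"claw": 255,"xyz": [0,-12,0],"spin": 0},
    {"claw": 255,"xyz": [0,-14,0],"spin": 0},
    {"claw": 255,"xyz": [0,-14,0],"spin": 0},
    {"claw": 255,"xyz": [0,60,0],"spin": 0},
    {"claw": 255,"xyz": [0,-12,0],"spin": 0},
    {"claw": 255,"xyz": [0,-14,0],"spin": 0},
    {"claw": 255,"xyz": [0,-14,0],"spin": 0},
    {"claw": 255,"xyz": [0,-14,0],"spin": 0},
    {"claw": 255,"xyz": [0,-8,0],"spin": 0},
  ],
)

```text
t: 74.08
tool_pos: [0.4444, -0.2997, 0.2508]
eef_rot: [-1.534, 0.014, -2.987]
force: [0.1, -0.2, -2.8]
width: 0.0106
```

```bash
python3 - <<'E'
from h import *
tip(.4775,.0153,.14,-3.08)
E
```

```text
tip [ 0.4458 -0.3022  0.1778] rpy [-1.534  0.014 -2.987] w 0.0106 F [ 0.1 -0.2 -2.8] t 74.08 q6 0.69 
 spin 0.093  then [ -50.5   27.6 -316.1]
```

play_rows(
  plan=[
    {"claw": 255,"xyz": [-2,0,-8],"spin": 0.045},
    {"claw": 255,"xyz": [-3,0,-16],"spin": 0.045},
    {"claw": 255,"xyz": [-4,0,-22],"spin": 0},
    {"claw": 255,"xyz": [-4,0,-22],"spin": 0},
    {"claw": 255,"xyz": [-4,0,-22],"spin": 0},
    {"claw": 255,"xyz": [-4,0,-22],"spin": 0},
    {"claw": 255,"xyz": [-4,0,-22],"spin": 0},
    {"claw": 255,"xyz": [-4,0,-22],"spin": 0},
    {"claw": 255,"xyz": [-4,0,-22],"spin": 0},
    {"claw": 255,"xyz": [-4,0,-22],"spin": 0},
    {"claw": 255,"xyz": [-4,0,-22],"spin": 0},
    {"claw": 255,"xyz": [-4,0,-22],"spin": 0},
    {"claw": 255,"xyz": [-3,0,-20],"spin": 0},
    {"claw": 255,"xyz": [-2,0,-14],"spin": 0},
    {"claw": 255,"xyz": [-1,0,-8],"spin": 0},
    {"claw": 255,"xyz": [0,0,0],"spin": 0},
  ],
)

```text
t: 76.08
tool_pos: [0.478, -0.0028, 0.2507]
eef_rot: [-1.531, 0.024, -3.082]
force: [0.7, 0.3, -2.7]
width: 0.0105
```

```bash
python3 - <<'E'
from h import *
tip(.4775,.0153,.09,-3.08)
i=manip.camera_info("wrist"); im=manip.camera("wrist")
print("cam",np.round(-i["R"].T@i["t"],3))
s=manip.get_state(); zr=s["tool_pos"][2]-.073+.019
print(zr); blobs(im,(20,0,480,330),i,zr,400)
j=manip.camera_info("side"); t=manip.camera("side")
cv2.imwrite("pics/m12.png",np.hstack([im[:,:,::-1][:,56:456],cv2.resize(t[90:290,130:338],(400,384))[:,:,::-1]]))
E
```

```text
tip [ 0.4799 -0.0056  0.1777] rpy [-1.531  0.024 -3.082] w 0.0105 F [ 0.7  0.3 -2.7] t 76.08 q6 1.37 
 spin -0.002  then [  3.2  86.8 -24.5]
cam [0.55  0.004 0.323]
0.1966615131222614
blue 1988 [218.4  96.2] mean [550.  11.] rect [553.  12.] [15. 50.] 3.6
green 47666 [254.2 197.2] mean [512.  -4.] rect [492.  -6.] [111. 102.] 3.4
black 4242 [216.6  77.4] mean [556.  12.] rect [556.  12.] [11. 46.] 3.6
```

View pics/m12.png

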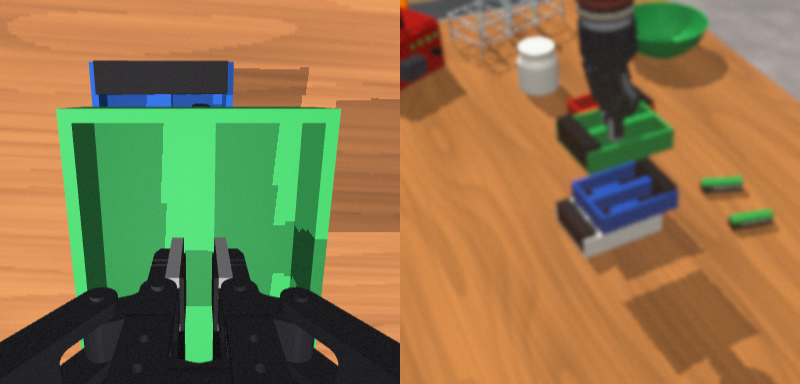

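play_rows(
  plan=[
    {"claw": 255,"xyz": [2,6,-6],"spin": 0},
    {"claw": 255,"xyz": [2,12,-9],"spin": 0},
    {"claw": 255,"xyz": [1,16,-7],"spin": 0},
    {"claw": 255,"xyz": [0,16,-2],"spin": 0},
    {"claw": 255,"xyz": [0,12,0],"spin": 0},
    {"claw": 255,"xyz": [0,8,0],"spin": 0},
    {"claw": 255,"xyz": [0,4,0],"spin": 0},
    {"claw": 255,"xyz": [0,0,0],"spin": 0},
  ],
)

```text
t: 77.18
tool_pos: [0.4722, 0.0179, 0.1685]
eef_rot: [-1.531, 0.02, -3.085]
force: [-0.6, 0.6, -2.0]
width: 0.0105
```

```bash
python3 - <<'E'
from h import *
tip(.476,.0163,.077,-3.08)
i=manip.camera_info("wrist"); im=manip.camera("wrist")
s=manip.get_state(); zr=s["tool_pos"][2]-.073+.019
print(zr); blobs(im,(20,0,480,330),i,zr,400)
print("b72");blobs(im,(20,0,480,110),i,.072,300)
E
```

```text
tip [0.4739 0.0151 0.0956] rpy [-1.531  0.02  -3.085] w 0.0105 F [-0.6  0.6 -2. ] t 77.17 q6 1.42 
 spin -0.005  then [-1.8 18.6 -1.8]
0.11485569953386982
blue 4993 [246.6  89.7] mean [546.  22.] rect [553.  21.] [24. 73.] 3.6
green 47687 [254.1 197.1] mean [506.  17.] rect [486.  15.] [111. 102.] 3.2
black 10253 [249.2  57. ] mean [557.  22.] rect [557.  21.] [16. 68.] 3.6
b72
blue 4993 [246.6  89.7] mean [547.  21.] rect [555.  20.] [32. 97.] 3.6
black 10253 [249.2  57. ] mean [561.  21.] rect [561.  20.] [22. 92.] 3.6
```

play_rows(
  plan=[
    {"claw": 255,"xyz": [-2,3,-1.5],"spin": 0},
    {"claw": 255,"xyz": [0,5,0],"spin": 0},
    {"claw": 255,"xyz": [0,4,0],"spin": 0},
    {"claw": 255,"xyz": [0,2,0],"spin": 0},
    {"claw": 255,"xyz": [0,1,0],"spin": 0},
    {"claw": 255,"xyz": [0,0,0],"spin": 0},
  ],
)

```text
t: 77.97
tool_pos: [0.4757, 0.0189, 0.1542]
eef_rot: [-1.53, 0.024, -3.085]
force: [0.7, -0.2, -2.8]
width: 0.0103
```

```bash
python3 - <<'E'
from h import *
tip(.476,.0163,.077,-3.08)
E
```

```text
tip [0.4776 0.016  0.0812] rpy [-1.53   0.024 -3.085] w 0.0103 F [ 0.7 -0.2 -2.8] t 77.97 q6 1.43 
 spin -0.005  then [ 1.6  4.2 -0.5]
```

play_rows(
  plan=[
    {"claw": 255,"xyz": [1,1.5,0],"spin": 0},
    {"claw": 255,"xyz": [0,1.5,0],"spin": 0},
    {"claw": 255,"xyz": [0,0,0],"spin": 0},
  ],
)

```text
t: 78.35
tool_pos: [0.4749, 0.0186, 0.1515]
eef_rot: [-1.53, 0.024, -3.085]
force: [-0.8, -0.5, -1.9]
width: 0.0105
```

play_rows(
  plan=[
    {"claw": 255,"xyz": [0,1,0],"spin": 0},
    {"claw": 255,"xyz": [0,0,0],"spin": 0},
  ],
)

```text
t: 78.6
tool_pos: [0.4751, 0.0185, 0.1513]
eef_rot: [-1.53, 0.025, -3.084]
force: [-2.3, 0.8, -0.4]
width: 0.0106
```

play_rows(
  plan=[
    {"claw": 255,"xyz": [0,1.5,0],"spin": 0},
    {"claw": 255,"xyz": [0,0,0],"spin": 0},
    {"claw": 170,"xyz": [0,0,0],"spin": 0},
    {"claw": 170,"xyz": [0,0,0],"spin": 0},
    {"claw": 170,"xyz": [0,0,0],"spin": 0},
    {"claw": 170,"xyz": [0,-6,0],"spin": 0},
    {"claw": 170,"xyz": [0,-12,0],"spin": 0},
    {"claw": 170,"xyz": [0,-18,0],"spin": 0},
    {"claw": 170,"xyz": [0,-22,0],"spin": 0},
    {"claw": 150,"xyz": [0,-22,0],"spin": 0},
    {"claw": 120,"xyz": [0,-22,0],"spin": 0},
    {"claw": 100,"xyz": [0,-16,0],"spin": 0},
    {"claw": 100,"xyz": [0,-8,0],"spin": 0},
    {"claw": 100,"xyz": [0,0,0],"spin": 0},
  ],
)

```text
t: 80.35
tool_pos: [0.4728, 0.0236, 0.2867]
eef_rot: [-1.529, 0.033, -3.084]
force: [0.2, 0.2, -0.3]
width: 0.0519
```

```bash
python3 - <<'E'
from h import *
i=manip.camera_info("wrist"); im=manip.camera("wrist")
print("b72");blobs(im,(20,0,480,330),i,.072,300)
print("g96");blobs(im,(20,0,480,330),i,.096,300)
j=manip.camera_info("top"); t=manip.camera("top")
print("top"); blobs(t,(215,140,360,190),j,.017)
tip(.684,.015,.13,-1.93)
cv2.imwrite("pics/w13.png",im[:,:,::-1])
E
```

```text
b72
blue 1268 [251.2  92.8] mean [550.  21.] rect [558.  20.] [27. 99.] 3.4
green 17042 [254.3 164.9] mean [490.  15.] rect [472.  13.] [144. 111.] 3.4
black 3284 [252.   77.8] mean [561.  21.] rect [561.  20.] [21. 91.] 3.4
black 4007 [255.6 247.7] mean [415.   9.] rect [415.  10.] [ 39. 103.] 3.4
g96
blue 1268 [251.2  92.8] mean [549.  21.] rect [556.  21.] [25. 91.] 3.4
green 17042 [254.3 164.9] mean [495.  16.] rect [478.  15.] [132. 102.] 3.4
black 3284 [252.   77.8] mean [560.  21.] rect [560.  21.] [20. 84.] 3.4
black 4007 [255.6 247.7] mean [426.  11.] rect [426.  11.] [36. 94.] 3.4
top
green 80 [249.7 156.4] mean [685.  16.] rect [685.  15.] [16. 68.] 69.7
green 78 [275.6 158.7] mean [677. -81.] rect [677. -81.] [16. 67.] 77.9
tip [0.4748 0.0207 0.2126] rpy [-1.529  0.031 -3.084] w 0.0518 F [-0.6  0.  -0.5] t 80.45 q6 1.43 
 spin -1.154  then [-70.6  89.6 193.9]
```

```bash
python3 - <<'E'
from h import *
tip(.684,.015,.14,-3.496)
E
```

```text
tip [0.4748 0.0207 0.2126] rpy [-1.529  0.031 -3.084] w 0.0518 F [-0.6  0.  -0.5] t 80.45 q6 1.43 
 spin 0.412  then [-194.7   79.7  -69.4]
```

play_rows(
  plan=[
    {"claw": 100,"xyz": [0,0,0],"spin": 0.06},
    {"claw": 100,"xyz": [0,0,0],"spin": 0.1},
    {"claw": 100,"xyz": [0,0,0],"spin": 0.12},
    {"claw": 100,"xyz": [0,0,0],"spin": 0.08},
    {"claw": 100,"xyz": [0,0,0],"spin": 0.05},
    {"claw": 100,"xyz": [-8,2,-3],"spin": 0},
    {"claw": 100,"xyz": [-16,5,-6],"spin": 0},
    {"claw": 100,"xyz": [-22,8,-8],"spin": 0},
    {"claw": 100,"xyz": [-22,10,-8],"spin": 0},
    {"claw": 100,"xyz": [-22,10,-8],"spin": 0},
    {"claw": 100,"xyz": [-22,10,-8],"spin": 0},
    {"claw": 100,"xyz": [-22,10,-8],"spin": 0},
    {"claw": 100,"xyz": [-20,8,-6],"spin": 0},
    {"claw": 100,"xyz": [-14,4,-4],"spin": 0},
    {"claw": 100,"xyz": [-6,0,-2],"spin": 0},
    {"claw": 100,"xyz": [0,0,0],"spin": 0},
  ],
)

```text
t: 82.45
tool_pos: [0.6622, 0.0159, 0.2]
eef_rot: [-1.538, 0.019, 2.784]
force: [-0.2, 0.5, -0.5]
width: 0.0516
```

```bash
python3 - <<'E'
from h import *
i=manip.camera_info("wrist"); im=manip.camera("wrist")
blobs(im,(20,0,480,330),i,.018,200)
tip(.684,.015,.004,-3.496)
E
```

```text
blue 374 [248.6 322.6] mean [552.  56.] rect [556.  45.] [ 26. 102.] 20.5
green 2385 [361.6 125. ] mean [680. -82.] rect [678. -82.] [19. 69.] 77.9
green 2152 [237.5 162.5] mean [686.  13.] rect [685.  14.] [18. 69.] 69.2
black 413 [346.5 125.5] mean [683. -72.] rect [682. -71.] [ 4. 67.] 77.1
tip [0.6624 0.0132 0.1271] rpy [-1.538  0.019  2.784] w 0.0519 F [-0.6 -0.5  0.3] t 82.5 q6 1.86 
 spin 6.28  then [-17.4 123.  -13.3]
```

play_rows(
  plan=[
    {"claw": 100,"xyz": [-8,6,-5],"spin": 0},
    {"claw": 100,"xyz": [-8,14,-5],"spin": 0},
    {"claw": 100,"xyz": [-1,20,-2],"spin": 0},
    {"claw": 100,"xyz": [0,20,0],"spin": 0},
    {"claw": 100,"xyz": [0,20,0],"spin": 0},
    {"claw": 100,"xyz": [0,16,0],"spin": 0},
    {"claw": 100,"xyz": [0,10,0],"spin": 0},
    {"claw": 100,"xyz": [0,4,0],"spin": 0},
    {"claw": 100,"xyz": [0,0,0],"spin": 0},
  ],
)

```text
t: 83.62
tool_pos: [0.6821, 0.0174, 0.0806]
eef_rot: [-1.537, 0.016, 2.784]
force: [0.1, -0.4, 0.7]
width: 0.0521
```

```bash
python3 - <<'E'
from h import *
tip(.685,.014,.005,-3.496+6.283)
E
```

```text
tip [0.6823 0.0147 0.0076] rpy [-1.537  0.016  2.784] w 0.0521 F [ 0.1 -0.4  0.7] t 83.62 q6 1.87 
 spin -0.003  then [-2.7  2.7 -0.4]
```

play_rows(
  plan=[
    {"claw": 100,"xyz": [-2.5,2.5,0],"spin": 0},
    {"claw": 255,"xyz": [0,0,0],"spin": 0},
    {"claw": 255,"xyz": [0,0,0],"spin": 0},
    {"claw": 255,"xyz": [0,0,0],"spin": 0},
    {"claw": 255,"xyz": [0,0,0],"spin": 0},
    {"claw": 255,"xyz": [0,0,0],"spin": 0},
    {"claw": 255,"xyz": [0,-8,0],"spin": 0},
    {"claw": 255,"xyz": [0,-16,0],"spin": 0},
    {"claw": 255,"xyz": [0,-22,0],"spin": 0},
    {"claw": 255,"xyz": [0,-22,0],"spin": 0},
    {"claw": 255,"xyz": [0,-22,0],"spin": 0},
    {"claw": 255,"xyz": [0,-22,0],"spin": -0.06},
    {"claw": 255,"xyz": [0,-18,0],"spin": -0.1},
    {"claw": 255,"xyz": [0,-12,0],"spin": -0.12},
    {"claw": 255,"xyz": [0,-6,0],"spin": -0.08},
    {"claw": 255,"xyz": [0,0,0],"spin": -0.05},
    {"claw": 255,"xyz": [0,0,0],"spin": 0},
  ],
)

```text
t: 85.75
tool_pos: [0.6868, 0.0226, 0.2507]
eef_rot: [-1.531, 0.019, -3.075]
force: [0.8, -0.2, -1.8]
width: 0.0163
```

```bash
python3 - <<'E'
from h import *
tip(.485,.0415,.14,-3.08)
E
```

```text
tip [0.6884 0.0198 0.1778] rpy [-1.531  0.019 -3.075] w 0.0163 F [ 0.8 -0.2 -1.8] t 85.75 q6 1.45 
 spin 0.005  then [202.3  32.6 -35.5]
```

play_rows(
  plan=[
    {"claw": 255,"xyz": [8,0,-1],"spin": 0},
    {"claw": 255,"xyz": [16,2,-3],"spin": 0},
    {"claw": 255,"xyz": [22,3,-4],"spin": 0},
    {"claw": 255,"xyz": [22,4,-4],"spin": 0},
    {"claw": 255,"xyz": [22,4,-4],"spin": 0},
    {"claw": 255,"xyz": [22,4,-4],"spin": 0},
    {"claw": 255,"xyz": [22,4,-4],"spin": 0},
    {"claw": 255,"xyz": [22,3,-4],"spin": 0},
    {"claw": 255,"xyz": [18,2,-3],"spin": 0},
    {"claw": 255,"xyz": [12,0,-2],"spin": 0},
    {"claw": 255,"xyz": [6,0,0],"spin": 0},
    {"claw": 255,"xyz": [0,0,0],"spin": 0},
  ],
)

```text
t: 87.25
tool_pos: [0.4826, 0.0434, 0.2203]
eef_rot: [-1.531, 0.018, -3.082]
force: [-0.0, -0.5, -0.2]
width: 0.0161
```

```bash
python3 - <<'E'
from h import *
tip(.485,.0415,.101,-3.08)
E
```

```text
tip [0.4841 0.0406 0.1473] rpy [-1.531  0.018 -3.082] w 0.0161 F [-0.  -0.5 -0.2] t 87.25 q6 1.47 
 spin -0.002  then [-0.1 46.3 -2.7]
```

play_rows(
  plan=[
    {"claw": 255,"xyz": [0,6,-1],"spin": 0},
    {"claw": 255,"xyz": [0,12,-1],"spin": 0},
    {"claw": 255,"xyz": [0,12,0],"spin": 0},
    {"claw": 255,"xyz": [0,8,0],"spin": 0},
    {"claw": 255,"xyz": [0,4,0],"spin": 0},
    {"claw": 255,"xyz": [0,0,0],"spin": 0},
  ],
)

```text
t: 88.0
tool_pos: [0.484, 0.0436, 0.1742]
eef_rot: [-1.531, 0.016, -3.083]
force: [0.2, -0.2, -0.6]
width: 0.0159
```

```bash
python3 - <<'E'
from h import *
tip(.485,.0415,.101,-3.08)
E
```

```text
tip [0.4854 0.0408 0.1013] rpy [-1.531  0.016 -3.083] w 0.0159 F [ 0.2 -0.2 -0.6] t 88.0 q6 1.48 
 spin -0.003  then [ 0.3  0.3 -0.7]
```

Release, lift, turn toward stapler 2.

play_rows(
  plan=[
    {"claw": 255,"xyz": [0,0,0],"spin": 0},
    {"claw": 120,"xyz": [0,0,0],"spin": 0},
    {"claw": 120,"xyz": [0,0,0],"spin": 0},
    {"claw": 120,"xyz": [0,0,0],"spin": 0},
    {"claw": 120,"xyz": [0,-8,0],"spin": 0},
    {"claw": 120,"xyz": [0,-16,0],"spin": 0},
    {"claw": 100,"xyz": [0,-22,0],"spin": 0},
    {"claw": 100,"xyz": [0,-22,0],"spin": 0},
    {"claw": 100,"xyz": [0,-22,0],"spin": 0},
    {"claw": 100,"xyz": [0,-14,0],"spin": 0.04},
    {"claw": 100,"xyz": [0,-6,0],"spin": 0.08},
    {"claw": 100,"xyz": [0,0,0],"spin": 0.08},
    {"claw": 100,"xyz": [0,0,0],"spin": 0.06},
    {"claw": 100,"xyz": [0,0,0],"spin": 0},
  ],
)

```text
t: 89.75
tool_pos: [0.4839, 0.0483, 0.3031]
eef_rot: [-1.54, 0.044, 2.933]
force: [-0.1, 0.1, 0.4]
width: 0.0518
```

```bash
python3 - <<'E'
from h import *
i=manip.camera_info("wrist"); im=manip.camera("wrist")
print("g96");blobs(im,(20,0,480,330),i,.096,200)
cv2.imwrite("pics/w14.png",im[:,:,::-1])
j=manip.camera_info("top"); t=manip.camera("top")
print("top"); blobs(t,(255,140,360,190),j,.018)
tip(.678,-.082,.14,-3.353)
E
```

```text
g96
blue 1131 [261.5 103.7] mean [551.  21.] rect [558.  22.] [25. 91.] 3.4
green 15015 [282.  169.5] mean [494.  15.] rect [478.  15.] [133. 102.] 3.4
black 2707 [258.9  90.3] mean [561.  21.] rect [561.  21.] [19. 84.] 3.6
top
green 78 [275.6 158.7] mean [676. -81.] rect [677. -81.] [16. 67.] 77.9
black 53 [257.1 185.1] mean [575. -13.] rect [576. -16.] [75. 15.] 0.5
tip [0.4866 0.0455 0.2299] rpy [-1.54   0.044  2.933] w 0.0516 F [-0.5  0.6 -0.5] t 89.85 q6 1.75 
 spin 6.286  then [-209.8  101.7   81.4]
```

View pics/w14.png

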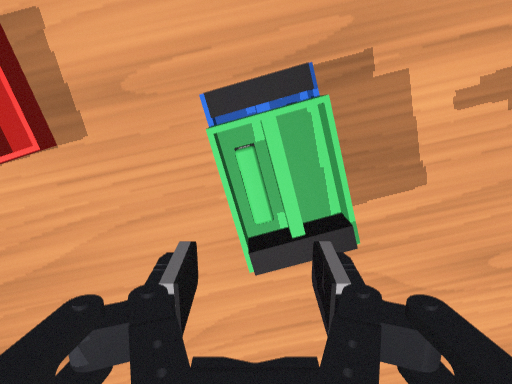

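play_rows(
  plan=[
    {"claw": 100,"xyz": [-8,2,3],"spin": 0},
    {"claw": 100,"xyz": [-15,5,6],"spin": 0},
    {"claw": 100,"xyz": [-22,10,9],"spin": 0},
    {"claw": 100,"xyz": [-22,12,9],"spin": 0},
    {"claw": 100,"xyz": [-22,12,9],"spin": 0},
    {"claw": 100,"xyz": [-22,12,9],"spin": 0},
    {"claw": 100,"xyz": [-22,12,9],"spin": 0},
    {"claw": 100,"xyz": [-22,12,9],"spin": 0},
    {"claw": 100,"xyz": [-20,8,8],"spin": 0},
    {"claw": 100,"xyz": [-14,4,5],"spin": 0},
    {"claw": 100,"xyz": [-7,0,2],"spin": 0},
    {"claw": 100,"xyz": [0,0,0],"spin": 0},
  ],
)

```text
t: 91.35
tool_pos: [0.6742, -0.084, 0.2137]
eef_rot: [-1.539, 0.037, 2.932]
force: [-0.0, -0.1, -0.2]
width: 0.0521
```

```bash
python3 - <<'E'
from h import *
i=manip.camera_info("wrist"); im=manip.camera("wrist")
blobs(im,(20,0,480,330),i,.018,200)
tip(.678,-.082,.005,-3.353+6.283)
E
```

```text
green 1850 [243.3 185.8] mean [680. -83.] rect [679. -83.] [18. 70.] 77.9
tip [ 0.676  -0.0866  0.1407] rpy [-1.539  0.037  2.933] w 0.052 F [-0.4 -0.5 -0.4] t 91.4 q6 1.56 
 spin 0.003  then [  4.  135.4  -9.3]
```

play_rows(
  plan=[
    {"claw": 100,"xyz": [1,6,-3],"spin": 0},
    {"claw": 100,"xyz": [2,14,-3],"spin": 0},
    {"claw": 100,"xyz": [0,22,-2],"spin": 0},
    {"claw": 100,"xyz": [0,22,0],"spin": 0},
    {"claw": 100,"xyz": [0,22,0],"spin": 0},
    {"claw": 100,"xyz": [0,18,0],"spin": 0},
    {"claw": 100,"xyz": [0,12,0],"spin": 0},
    {"claw": 100,"xyz": [0,6,0],"spin": 0},
    {"claw": 100,"xyz": [0,0,0],"spin": 0},
  ],
)

```text
t: 92.52
tool_pos: [0.6742, -0.0785, 0.0807]
eef_rot: [-1.539, 0.033, 2.934]
force: [-0.4, -1.1, 0.9]
width: 0.0521
```

```bash
python3 - <<'E'
from h import *
tip(.679,-.083,.005,-3.353+6.283)
E
```

```text
tip [ 0.6761 -0.0813  0.0078] rpy [-1.539  0.033  2.934] w 0.0521 F [-0.4 -1.1  0.9] t 92.53 q6 1.58 
 spin 0.004  then [-3.1  2.9  1. ]
```

play_rows(
  plan=[
    {"claw": 100,"xyz": [-3,2.5,1],"spin": 0},
    {"claw": 255,"xyz": [0,0,0],"spin": 0},
    {"claw": 255,"xyz": [0,0,0],"spin": 0},
    {"claw": 255,"xyz": [0,0,0],"spin": 0},
    {"claw": 255,"xyz": [0,0,0],"spin": 0},
    {"claw": 255,"xyz": [0,0,0],"spin": 0},
    {"claw": 255,"xyz": [0,-8,0],"spin": 0},
    {"claw": 255,"xyz": [0,-16,0],"spin": 0},
    {"claw": 255,"xyz": [0,-22,0],"spin": 0},
    {"claw": 255,"xyz": [0,-22,0],"spin": 0},
    {"claw": 255,"xyz": [0,-22,0],"spin": 0},
    {"claw": 255,"xyz": [0,-22,0],"spin": -0.03},
    {"claw": 255,"xyz": [0,-18,0],"spin": -0.07},
    {"claw": 255,"xyz": [0,-12,0],"spin": -0.08},
    {"claw": 255,"xyz": [0,-6,0],"spin": -0.06},
    {"claw": 255,"xyz": [0,0,0],"spin": -0.03},
    {"claw": 255,"xyz": [0,0,0],"spin": 0},
  ],
)

```text
t: 94.65
tool_pos: [0.6752, -0.0745, 0.2475]
eef_rot: [-1.527, 0.037, -3.065]
force: [0.2, 0.0, -1.1]
width: 0.0159
```

```bash
python3 - <<'E'
from h import *
tip(.488,-.0105,.145,-3.08)
E
```

```text
tip [ 0.6781 -0.0775  0.1746] rpy [-1.527  0.037 -3.065] w 0.0159 F [ 0.2  0.  -1.1] t 94.65 q6 1.29 
 spin 0.015  then [186.6  19.2 -79.4]
```

play_rows(
  plan=[
    {"claw": 255,"xyz": [8,0,-3],"spin": 0.015},
    {"claw": 255,"xyz": [15,0,-6],"spin": 0},
    {"claw": 255,"xyz": [20,1,-8],"spin": 0},
    {"claw": 255,"xyz": [20,2,-9],"spin": 0},
    {"claw": 255,"xyz": [20,2,-9],"spin": 0},
    {"claw": 255,"xyz": [20,2,-9],"spin": 0},
    {"claw": 255,"xyz": [20,2,-9],"spin": 0},
    {"claw": 255,"xyz": [20,2,-9],"spin": 0},
    {"claw": 255,"xyz": [16,2,-7],"spin": 0},
    {"claw": 255,"xyz": [11,0,-4],"spin": 0},
    {"claw": 255,"xyz": [6,0,-2],"spin": 0},
    {"claw": 255,"xyz": [0,0,0],"spin": 0},
  ],
)

```text
t: 96.15
tool_pos: [0.4829, -0.0068, 0.2185]
eef_rot: [-1.531, 0.026, -3.089]
force: [-1.7, 0.2, -1.0]
width: 0.0163
```

```bash
python3 - <<'E'
from h import *
tip(.488,-.0105,.101,-3.08)
E
```

```text
tip [ 0.485  -0.0096  0.1455] rpy [-1.531  0.026 -3.089] w 0.0163 F [-1.7  0.2 -1. ] t 96.15 q6 1.37 
 spin -0.009  then [-1.8 44.6 -0.7]
```

play_rows(
  plan=[
    {"claw": 255,"xyz": [-2,6,-1],"spin": 0},
    {"claw": 255,"xyz": [0,12,0],"spin": 0},
    {"claw": 255,"xyz": [0,12,0],"spin": 0},
    {"claw": 255,"xyz": [0,7,0],"spin": 0},
    {"claw": 255,"xyz": [0,3,0],"spin": 0},
    {"claw": 255,"xyz": [0,0,0],"spin": 0},
  ],
)

```text
t: 96.9
tool_pos: [0.4869, -0.0077, 0.1748]
eef_rot: [-1.531, 0.025, -3.09]
force: [-0.0, -0.9, -0.5]
width: 0.0164
```

```bash
python3 - <<'E'
from h import *
tip(.488,-.0105,.101,-3.08)
E
```

```text
tip [ 0.4888 -0.0105  0.1019] rpy [-1.531  0.025 -3.09 ] w 0.0164 F [-0.  -0.9 -0.5] t 96.9 q6 1.38 
 spin -0.01  then [ 0.8  0.8 -0.1]
```

play_rows(
  plan=[
    {"claw": 255,"xyz": [0,0,0],"spin": 0},
    {"claw": 120,"xyz": [0,0,0],"spin": 0},
    {"claw": 120,"xyz": [0,0,0],"spin": 0},
    {"claw": 120,"xyz": [0,0,0],"spin": 0},
    {"claw": 120,"xyz": [0,-8,0],"spin": 0},
    {"claw": 120,"xyz": [0,-16,0],"spin": 0},
    {"claw": 130,"xyz": [0,-22,0],"spin": 0},
    {"claw": 150,"xyz": [0,-22,0],"spin": 0},
    {"claw": 150,"xyz": [0,-22,0],"spin": 0},
    {"claw": 150,"xyz": [0,-14,0],"spin": -0.02},
    {"claw": 150,"xyz": [0,-6,0],"spin": -0.02},
    {"claw": 150,"xyz": [0,0,0],"spin": 0},
    {"claw": 150,"xyz": [0,0,0],"spin": 0},
  ],
)

```text
t: 98.52
tool_pos: [0.4845, -0.0033, 0.2958]
eef_rot: [-1.528, 0.031, -3.047]
force: [0.3, 0.3, -0.3]
width: 0.0353
```

```bash
python3 - <<'E'
from h import *
i=manip.camera_info("wrist"); im=manip.camera("wrist")
print("g96");blobs(im,(20,0,480,330),i,.096,200)
print("st85");h=cv2.cvtColor(im,cv2.COLOR_RGB2HSV)
cv2.imwrite("pics/w15.png",im[:,:,::-1])
tip(.605,.297,.15,-3.04)
E
```

```text
g96
blue 1208 [222.9 103.9] mean [551.  18.] rect [558.  19.] [25. 91.] 3.6
green 15679 [220.4 174.3] mean [495.  16.] rect [479.  15.] [133. 102.] 3.4
black 2895 [221.8  89.6] mean [561.  19.] rect [561.  19.] [19. 84.] 3.6
st85
tip [ 0.487  -0.0062  0.2228] rpy [-1.528  0.031 -3.047] w 0.0356 F [ 0.6 -0.3 -0. ] t 98.58 q6 1.33 
 spin -0.007  then [-145.8   64.7 -292.7]
```

View pics/w15.png

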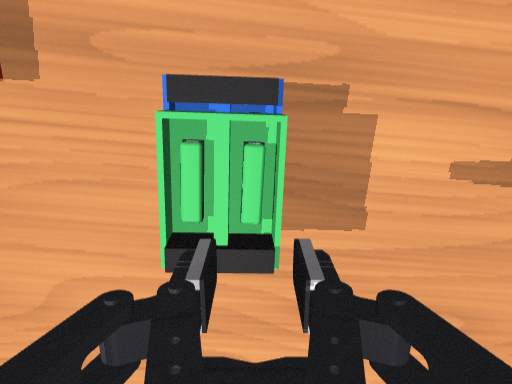

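Both staplers lie flat in green, at about (192,181) and (253,183), and the stack is intact. Now the red tray.

play_rows(
  plan=[
    {"claw": 150,"xyz": [-4,0,-8],"spin": 0},
    {"claw": 150,"xyz": [-8,0,-15],"spin": 0},
    {"claw": 150,"xyz": [-11,2,-22],"spin": 0},
    {"claw": 150,"xyz": [-11,4,-22],"spin": 0},
    {"claw": 150,"xyz": [-11,5,-22],"spin": 0},
    {"claw": 150,"xyz": [-11,5,-22],"spin": 0},
    {"claw": 150,"xyz": [-11,5,-22],"spin": 0},
    {"claw": 150,"xyz": [-11,5,-22],"spin": 0},
    {"claw": 150,"xyz": [-11,5,-22],"spin": 0},
    {"claw": 150,"xyz": [-11,5,-22],"spin": 0},
    {"claw": 150,"xyz": [-11,4,-22],"spin": 0},
    {"claw": 150,"xyz": [-10,2,-22],"spin": 0},
    {"claw": 150,"xyz": [-8,1,-16],"spin": 0},
    {"claw": 150,"xyz": [-5,0,-10],"spin": 0},
    {"claw": 150,"xyz": [-2,0,-4],"spin": 0},
    {"claw": 150,"xyz": [0,0,0],"spin": 0},
  ],
)

```text
t: 100.58
tool_pos: [0.5977, 0.3042, 0.2353]
eef_rot: [-1.53, 0.021, -3.039]
force: [-0.2, -0.1, -0.3]
width: 0.0352
```

```bash
python3 - <<'E'
from h import *
i=manip.camera_info("wrist"); im=manip.camera("wrist")
print("rim"); blobs(im,(20,0,490,340),i,.032,300)
print("blk"); blobs(im,(20,0,490,340),i,.040,300)
tip(.605,.297,.05,-3.04)
cv2.imwrite("pics/w16.png",im[:,:,::-1])
E
```

```text
rim
red 16206 [252.4 174.3] mean [607. 298.] rect [614. 298.] [132. 102.] 5.7
white 7994 [ 36.3 248.3] mean [526. 475.] rect [518. 469.] [ 73. 132.] 84.7
white 1994 [473.4 293.1] mean [513.  80.] rect [508.  80.] [91. 24.] 3.6
black 3437 [253.5  97.6] mean [669. 303.] rect [668. 303.] [21. 94.] 5.9
black 33430 [256.  339.3] mean [448. 276.] rect [475. 269.] [154. 508.] 3.5
blk
red 16206 [252.4 174.3] mean [609. 298.] rect [616. 299.] [128.  99.] 5.7
white 7994 [ 36.3 248.3] mean [530. 470.] rect [522. 464.] [ 70. 128.] 84.7
white 1994 [473.4 293.1] mean [518.  87.] rect [513.  87.] [89. 24.] 3.6
black 3437 [253.5  97.6] mean [669. 303.] rect [668. 303.] [20. 91.] 5.9
black 33430 [256.  339.3] mean [454. 277.] rect [481. 270.] [150. 493.] 3.5
tip [0.5995 0.3012 0.1624] rpy [-1.53   0.021 -3.04 ] w 0.0351 F [-1.1  0.4 -0.8] t 100.62 q6 1.85 
 spin 0.0  then [-2.600e+00  1.126e+02  1.000e-01]
```

```bash
python3 - <<'E'
from h import *
tip(.614,.298,.012,-3.042)
E
```

```text
tip [0.5995 0.3012 0.1624] rpy [-1.53   0.021 -3.04 ] w 0.0351 F [-1.1  0.4 -0.8] t 100.62 q6 1.85 
 spin 0.002  then [-10.9 150.8  -1.5]
```

play_rows(
  plan=[
    {"claw": 150,"xyz": [-4,6,0],"spin": 0},
    {"claw": 150,"xyz": [-5,14,0],"spin": 0},
    {"claw": 150,"xyz": [-2,20,0],"spin": 0},
    {"claw": 150,"xyz": [0,20,0],"spin": 0},
    {"claw": 150,"xyz": [0,18,0],"spin": 0},
    {"claw": 150,"xyz": [0,12,0],"spin": 0},
    {"claw": 150,"xyz": [0,6,0],"spin": 0},
    {"claw": 150,"xyz": [0,0,0],"spin": 0},
  ],
)

```text
t: 101.62
tool_pos: [0.6108, 0.299, 0.1305]
eef_rot: [-1.529, 0.017, -3.042]
force: [-0.5, 0.5, 0.0]
width: 0.0351
```

```bash
python3 - <<'E'
from h import *
tip(.614,.298,.012,-3.042)
E
```

```text
tip [0.6123 0.2961 0.0576] rpy [-1.529  0.017 -3.042] w 0.0351 F [-0.5  0.5  0. ] t 101.62 q6 1.85 
 spin 0.0  then [-1.1 45.5 -3.7]
```

play_rows(
  plan=[
    {"claw": 150,"xyz": [-1,6,-2],"spin": 0},
    {"claw": 150,"xyz": [0,13,-1],"spin": 0},
    {"claw": 150,"xyz": [0,13,0],"spin": 0},
    {"claw": 150,"xyz": [0,8,0],"spin": 0},
    {"claw": 150,"xyz": [0,3,0],"spin": 0},
    {"claw": 150,"xyz": [0,0,0],"spin": 0},
    {"claw": 255,"xyz": [0,0,0],"spin": 0},
    {"claw": 255,"xyz": [0,0,0],"spin": 0},
    {"claw": 255,"xyz": [0,0,0],"spin": 0},
    {"claw": 255,"xyz": [0,0,0],"spin": 0},
    {"claw": 255,"xyz": [0,0,0],"spin": 0},
  ],
)

```text
t: 103.0
tool_pos: [0.6137, 0.3013, 0.0874]
eef_rot: [-1.53, 0.021, -3.042]
force: [-0.6, 0.0, 0.0]
width: 0.0106
```

```bash
python3 - <<'E'
from h import *
tip(.614,.298,.012,-3.042)
E
```

```text
tip [0.6155 0.2985 0.0145] rpy [-1.53   0.021 -3.042] w 0.0106 F [-0.6  0.   0. ] t 103.0 q6 1.85 
 spin 0.0  then [1.6 2.4 0.3]
```

play_rows(
  plan=[
    {"claw": 255,"xyz": [0,-6,0],"spin": 0},
    {"claw": 255,"xyz": [0,-12,0],"spin": 0},
    {"claw": 255,"xyz": [0,-18,0],"spin": 0},
    {"claw": 255,"xyz": [0,-22,0],"spin": 0},
    {"claw": 255,"xyz": [0,-22,0],"spin": 0},
    {"claw": 255,"xyz": [0,-22,0],"spin": 0},
    {"claw": 255,"xyz": [0,-22,0],"spin": 0},
    {"claw": 255,"xyz": [0,-22,0],"spin": 0},
    {"claw": 255,"xyz": [0,-18,0],"spin": 0},
    {"claw": 255,"xyz": [0,-12,0],"spin": 0.02},
    {"claw": 255,"xyz": [0,-6,0],"spin": 0.02},
    {"claw": 255,"xyz": [0,0,0],"spin": 0},
  ],
)

```text
t: 104.5
tool_pos: [0.6088, 0.3088, 0.2833]
eef_rot: [-1.532, 0.025, -3.084]
force: [-0.0, 0.2, -2.5]
width: 0.0103
```

```bash
python3 - <<'E'
from h import *
tip(.5065,.0167,.17,-3.08)
E
```

```text
tip [0.6107 0.3061 0.2104] rpy [-1.532  0.025 -3.084] w 0.0103 F [-0.   0.2 -2.5] t 104.5 q6 1.89 
 spin -0.004  then [122.8  48.4 280.7]
```

play_rows(
  plan=[
    {"claw": 255,"xyz": [3,0,8],"spin": 0},
    {"claw": 255,"xyz": [6,0,15],"spin": 0},
    {"claw": 255,"xyz": [9,0,21],"spin": 0},
    {"claw": 255,"xyz": [9,0,21],"spin": 0},
    {"claw": 255,"xyz": [9,0,21],"spin": 0},
    {"claw": 255,"xyz": [9,0,21],"spin": 0},
    {"claw": 255,"xyz": [9,0,21],"spin": 0},
    {"claw": 255,"xyz": [9,2,21],"spin": 0},
    {"claw": 255,"xyz": [9,2,21],"spin": 0},
    {"claw": 255,"xyz": [9,2,21],"spin": 0},
    {"claw": 255,"xyz": [9,2,21],"spin": 0},
    {"claw": 255,"xyz": [9,2,21],"spin": 0},
    {"claw": 255,"xyz": [7,2,16],"spin": 0},
    {"claw": 255,"xyz": [5,0,10],"spin": 0},
    {"claw": 255,"xyz": [2,0,5],"spin": 0},
    {"claw": 255,"xyz": [0,0,0],"spin": 0},
  ],
)

```text
t: 106.5
tool_pos: [0.4992, 0.0186, 0.2726]
eef_rot: [-1.526, 0.012, -3.089]
force: [-0.1, 0.9, -2.4]
width: 0.0107
```

```bash
python3 - <<'E'
from h import *
tip(.507,.0167,.13,-3.08)
i=manip.camera_info("wrist"); im=manip.camera("wrist")
s=manip.get_state(); zr=s["tool_pos"][2]-.073+.0175
print(zr); blobs(im,(20,0,490,330),i,zr,400)
E
```

```text
tip [0.5002 0.0154 0.1997] rpy [-1.526  0.012 -3.089] w 0.0107 F [-0.1  0.9 -2.4] t 106.5 q6 1.43 
 spin -0.009  then [-6.  69.6 -4. ]
0.2170965278699757
red 29075 [253.6 234.8] mean [517.  16.] rect [511.  15.] [111. 103.] 2.9
black 1020 [252.9 112.2] mean [565.  19.] rect [565.  17.] [ 2. 93.] 2.1
```

play_rows(
  plan=[
    {"claw": 255,"xyz": [-3,6,-2],"spin": -0.004},
    {"claw": 255,"xyz": [-3,12,-2],"spin": 0},
    {"claw": 255,"xyz": [0,16,0],"spin": 0},
    {"claw": 255,"xyz": [0,16,0],"spin": 0},
    {"claw": 255,"xyz": [0,10,0],"spin": 0},
    {"claw": 255,"xyz": [0,5,0],"spin": 0},
    {"claw": 255,"xyz": [0,0,0],"spin": 0},
  ],
)

```text
t: 107.42
tool_pos: [0.5058, 0.0218, 0.2008]
eef_rot: [-1.527, 0.008, -3.082]
force: [-0.2, -0.3, -2.2]
width: 0.0108
```

```bash
python3 - <<'E'
from h import *
tip(.508,.0167,.1105,-3.08)
i=manip.camera_info("wrist"); im=manip.camera("wrist")
s=manip.get_state(); zr=s["tool_pos"][2]-.073+.0175
print(zr); blobs(im,(20,0,490,330),i,zr,400)
j=manip.camera_info("side"); t=manip.camera("side")
cv2.imwrite("pics/s16.png",cv2.resize(t[110:270,170:370],(750,600))[:,:,::-1])
E
```

```text
tip [0.5066 0.0187 0.1279] rpy [-1.527  0.008 -3.082] w 0.0108 F [-0.2 -0.3 -2.2] t 107.42 q6 1.44 
 spin -0.002  then [-1.1 17.4  1.3]
0.14569434050027502
red 29081 [253.7 234.8] mean [523.  20.] rect [517.  19.] [111. 103.] 3.3
black 467 [286.3 105.1] mean [575.  11.] rect [575.  15.] [ 2. 39.] 3.3
black 1072 [253.7 112.1] mean [572.  23.] rect [572.  22.] [ 2. 93.] 2.8
```

play_rows(
  plan=[
    {"claw": 255,"xyz": [0,3,1.5],"spin": 0},
    {"claw": 255,"xyz": [0,5,0],"spin": 0},
    {"claw": 255,"xyz": [0,3,0],"spin": 0},
    {"claw": 255,"xyz": [0,2,0],"spin": 0},
    {"claw": 255,"xyz": [0,1,0],"spin": 0},
    {"claw": 255,"xyz": [0,0,0],"spin": 0},
  ],
)

```text
t: 108.28
tool_pos: [0.5073, 0.0194, 0.1883]
eef_rot: [-1.527, 0.013, -3.082]
force: [-0.3, 0.8, -2.7]
width: 0.0107
```

```bash
python3 - <<'E'
from h import *
tip(.508,.0167,.1105,-3.08)
E
```

```text
tip [0.5085 0.0163 0.1154] rpy [-1.527  0.013 -3.082] w 0.0107 F [-0.3  0.8 -2.7] t 108.28 q6 1.43 
 spin -0.002  then [ 0.5  4.9 -0.7]
```

play_rows(
  plan=[
    {"claw": 255,"xyz": [0,2,0],"spin": 0},
    {"claw": 255,"xyz": [0,1,0],"spin": 0},
    {"claw": 255,"xyz": [0,0,0],"spin": 0},
  ],
)

```text
t: 108.65
tool_pos: [0.5075, 0.0193, 0.1853]
eef_rot: [-1.527, 0.013, -3.082]
force: [0.2, -0.2, -2.5]
width: 0.0105
```

play_rows(
  plan=[
    {"claw": 255,"xyz": [0,1.5,0],"spin": 0},
    {"claw": 255,"xyz": [0,0,0],"spin": 0},
  ],
)

```text
t: 108.9
tool_pos: [0.5077, 0.0192, 0.1839]
eef_rot: [-1.527, 0.013, -3.082]
force: [-1.1, 0.3, -1.6]
width: 0.0104
```

play_rows(
  plan=[
    {"claw": 255,"xyz": [0,1,0],"spin": 0},
    {"claw": 255,"xyz": [0,0,0],"spin": 0},
    {"claw": 170,"xyz": [0,0,0],"spin": 0},
    {"claw": 170,"xyz": [0,0,0],"spin": 0},
    {"claw": 170,"xyz": [0,0,0],"spin": 0},
    {"claw": 170,"xyz": [0,-6,0],"spin": 0},
    {"claw": 170,"xyz": [0,-12,0],"spin": 0},
    {"claw": 170,"xyz": [0,-18,0],"spin": 0},
    {"claw": 170,"xyz": [0,-22,0],"spin": 0},
    {"claw": 170,"xyz": [0,-22,0],"spin": 0},
    {"claw": 170,"xyz": [0,-22,0],"spin": 0},
    {"claw": 170,"xyz": [0,-22,0],"spin": 0},
    {"claw": 170,"xyz": [0,-14,0],"spin": 0},
    {"claw": 170,"xyz": [0,-6,0],"spin": 0},
    {"claw": 170,"xyz": [0,0,0],"spin": 0},
  ],
)

```text
t: 110.78
tool_pos: [0.5063, 0.0259, 0.3435]
eef_rot: [-1.525, 0.026, -3.082]
force: [-0.2, 0.3, -0.4]
width: 0.0289
```

```bash
python3 - <<'E'
from h import *
i=manip.camera_info("wrist"); im=manip.camera("wrist")
print("r128");blobs(im,(20,0,490,330),i,.128,300)
print("g104");blobs(im,(20,0,490,384),i,.104,300)
tip(.5,.02,.3)
t=manip.camera("side")
cv2.imwrite("pics/end.png",np.hstack([im[:,56:456],cv2.resize(t[110:270,180:347],(400,384))])[:,:,::-1])
E
```

```text
r128
red 13875 [254.3 187.4] mean [502.  15.] rect [508.  15.] [133. 102.] 3.5
black 3123 [254.5 117.3] mean [563.  18.] rect [563.  18.] [22. 94.] 3.3
g104
red 13875 [254.3 187.4] mean [496.  14.] rect [502.  14.] [144. 111.] 3.5
black 3123 [254.5 117.3] mean [562.  17.] rect [561.  17.] [ 24. 102.] 3.3
black 34637 [255.3 337.1] mean [330.  -0.] rect [359. -12.] [174. 573.] 0.8
tip [0.5082 0.0226 0.2701] rpy [-1.525  0.025 -3.082] w 0.0283 F [-0.5 -0.9  0.3] t 110.83 q6 1.43 
 spin 0  then [  7.6 -30.    3.5]
```

View pics/end.png

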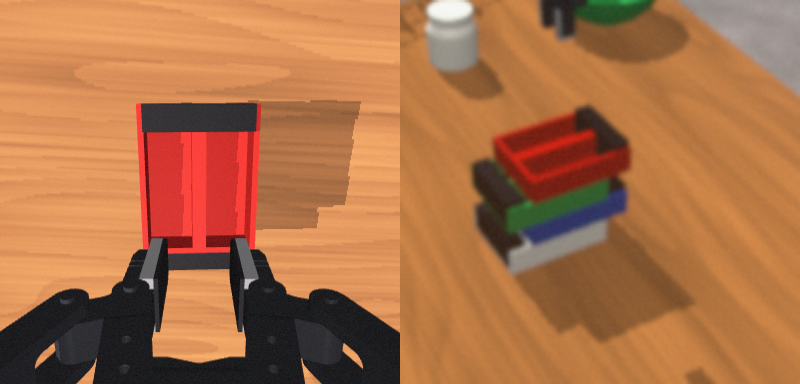

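```bash
python3 -c "
from bench import manip
print(manip.finish_job())"
```

```text
the job is handed in; nothing more can be done
None
```

The desk is packed and the job is handed in; it gives no verdict. It took about 111 s of the 210 s allowed. All six items were there. The vials went into white, the markers into blue on white, the staplers into green on blue, and red on top, with green turned half round first.

**Last checks (wrist and side cameras):**

| Tray | On | Shift from the tray below | Angle of its sides in the image | Rim height |
|---|---|---|---|---|
| blue | white | about 28 mm | 3.4–3.6° (white 3.3°) | about 64 mm |
| green | blue | about 28 mm | 3.4° | about 96 mm |
| red | green | about 29 mm | 3.5° | about 128 mm |

- **Fit:** By my measurements the sides line up to about 2 mm, and the final side view shows the stack level and stepping to and fro. Each rim matched its true 102 mm width at the expected height, so the trays sit flat.
- **Contents:** The camera showed the vials and staplers lying flat in their compartments. I confirmed the second marker from colour blobs only, not from a picture.
- **Bystanders:** I never moved near the jar or phone, but I did not measure their final positions.

**What went wrong:** Fast moves made the gripper lean, at worst about 0.2 rad. I brought it back with up-and-down strokes in free air and then moved slowly. No dropped items or knocks showed up.

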